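# Pin the airer arms and lock the base

## Task

Get the clothes airer ready for use: push each hinge pin from the block fully home in a fork of the airer, one per fork, any fork (there may be fewer pins than forks). Only once all the pins are in, push the lock knob in the middle of the airer fully down, and then turn it clockwise to its stop and set the dust cap over it, squarely down on its collar. Stand the peg tub upright in its square seat on the airer, at any time, and do not knock or shift the other laundry things.

Things in the scene. Friction and masses are not known exactly. Their poses are not given: they have to be found in the camera images.
- airer: White metal airer base fixed to the worktop, 460 mm long (its y). Forks 1 to 4 at y = -190, -100, 100, 190 mm, lock knob in the middle, and a tongue with a square tub seat on its -x side (towards the robot). From each fork an arm (14 mm rod, 55 mm high) sticks out 230 mm to +x. Origin: under its middle, on the worktop.
- fork1 (a point): Centre of the top mouth of a fork's vertical hole (17.6 mm, z up), 75 mm above the worktop: upper cheek 44 x 44 x 12 mm, arm lug, lower cheek. The lug is sprung and sits 3.5 mm off line; the pin's taper draws it in, so a pin does not fall home by its weight: push it down with 5 to 20 N until its shoulder is on the cheek (pin origin 62 mm below this).
- fork2 (a point): Centre of the top mouth of a fork's vertical hole (17.6 mm, z up), 75 mm above the worktop: upper cheek 44 x 44 x 12 mm, arm lug, lower cheek. The lug is sprung and sits 3.5 mm off line; the pin's taper draws it in, so a pin does not fall home by its weight: push it down with 5 to 20 N until its shoulder is on the cheek (pin origin 62 mm below this).
- fork3 (a point): Centre of the top mouth of a fork's vertical hole (17.6 mm, z up), 75 mm above the worktop: upper cheek 44 x 44 x 12 mm, arm lug, lower cheek. The lug is sprung and sits 3.5 mm off line; the pin's taper draws it in, so a pin does not fall home by its weight: push it down with 5 to 20 N until its shoulder is on the cheek (pin origin 62 mm below this).
- fork4 (a point): Centre of the top mouth of a fork's vertical hole (17.6 mm, z up), 75 mm above the worktop: upper cheek 44 x 44 x 12 mm, arm lug, lower cheek. The lug is sprung and sits 3.5 mm off line; the pin's taper draws it in, so a pin does not fall home by its weight: push it down with 5 to 20 N until its shoulder is on the cheek (pin origin 62 mm below this).
- pin_block: Plywood block 140 x 140 mm, 70 mm high, fixed, origin under its centre. Four 19 mm holes at x, y = +-40 mm hold the pins, whose shoulders rest on its top.
- pin1: Steel hinge pin (four alike; absent = None), upright, tip down, in pin_block at the start. Origin: centre of its lower end (tip), z up to the head. Shank 16 mm diameter, its lowest 12 mm tapering to 8 mm; shoulder at 62 mm under a flange 36 mm diameter, 5 mm thick; then a grip cylinder 26 mm diameter from 67 mm to the flat top at 108 mm. 150 g.
- pin2: Steel hinge pin (four alike; absent = None), upright, tip down, in pin_block at the start. Origin: centre of its lower end (tip), z up to the head. Shank 16 mm diameter, its lowest 12 mm tapering to 8 mm; shoulder at 62 mm under a flange 36 mm diameter, 5 mm thick; then a grip cylinder 26 mm diameter from 67 mm to the flat top at 108 mm. 150 g.
- pin3: Steel hinge pin (four alike; absent = None), upright, tip down, in pin_block at the start. Origin: centre of its lower end (tip), z up to the head. Shank 16 mm diameter, its lowest 12 mm tapering to 8 mm; shoulder at 62 mm under a flange 36 mm diameter, 5 mm thick; then a grip cylinder 26 mm diameter from 67 mm to the flat top at 108 mm. 150 g.
- pin4: Steel hinge pin (four alike; absent = None), upright, tip down, in pin_block at the start. Origin: centre of its lower end (tip), z up to the head. Shank 16 mm diameter, its lowest 12 mm tapering to 8 mm; shoulder at 62 mm under a flange 36 mm diameter, 5 mm thick; then a grip cylinder 26 mm diameter from 67 mm to the flat top at 108 mm. 150 g.
- lock_push (a joint): How far the lock knob is pushed down, m: 0 up, 0.008 fully down. Moves against 5 N of friction (push with about 10 to 15 N) and stays where it is left.
- lock_turn (a joint): Turn of the lock knob, rad, growing clockwise seen from above, 0 to 1.5 (stop). Light friction (0.06 N m), stays where it is left. It should be pushed fully down before it is turned.
- knob_top (a point): Centre of the top of the lock knob's grip bar, about 106 mm above the worktop when up, 98 mm when pushed down; moves with the knob. The bar is 46 mm long along this point's x, 14 mm thick along its y, 34 mm high, standing on a 48 mm disc.
- tub: White open clothes-peg tub, round, 60 mm outside diameter, 70 mm high, wall 3 mm, with wooden pegs inside below the rim; 150 g. Origin: centre of its underside, z up.
- tub_seat (a point): Centre of the floor of the tub seat, 8 mm above the worktop: a square recess 73 mm inside with walls 16 mm high above that floor.
- cap: Grey plastic dust cap, a round cup standing mouth down, closed on top: 60 mm outside and 54 mm inside diameter, 62 mm high, top 4 mm thick; 80 g. Origin: centre of its rim (underside), z up through its closed top.
- collar (a point): Centre of the top of the round collar (68 mm diameter) below the lock knob, 44 mm above the worktop, on the knob's axis. The cap goes over the knob and its rim rests on this collar (cap origin at this point).
- detergent: Bystander: white bottle, 190 mm high, 72 mm diameter, origin under its base.
- softener: Bystander: blue bottle, 170 mm high, 64 mm diameter, origin under its base.
- stain_jar: Bystander: amber jar, 75 mm high, 60 mm diameter, behind the airer, origin under its base.
- dose_cup: Bystander: clear dosing cup, 50 mm high, 60 mm diameter, origin under its base.
- soap: Bystander: white bar of soap 85 x 55 x 28 mm, origin under its centre.
Not all that is in view belongs to the job. What is shaped like the tub but red is not meant.

How it is judged:
By the outcome, as a careful person would: the job done as asked, in the order asked, and still so for the second after the job is handed in, with the robot touching nothing.
Of pin1, pin2, pin3, pin4 only 2 to 4 are there at a start; the rules pass over those that are not, and their reading is None.
At some moment in a run one of tub may be knocked a few centimetres aside while the robot is not near it.
It also fails if it takes over 210 s, if anything falls off the work surface, if the arm or the gripper's body presses on something with over 40 N, if the wrist force passes 120 N, or if a joint passes its speed limit or range.

## Robot

A 6-joint arm with a two-finger parallel gripper is mounted at the origin on the work surface. World frame = base frame: x ahead of the robot, y to its left, z up, the work surface at z = 0. Lengths are in m, angles in rad, forces in N, time in s.
With the tool pointing down it reaches from about 0.3 to 0.875 m from the base axis. Payload 6.4 kg.
Tool frame: the origin (TCP) lies at the very end of the fingers, on their centre line; the grasp point (between the pads) lies tcp_to_grasp behind it (tcp_to_grasp is the distance from the TCP to the grasp point, in m); z points along the fingers, y is the direction in which the jaws open and shut (so a half turn about z gives the same grasp; the last joint's range is limited). The gripper opens to 85 mm and grips with 20 to 120 N. Pads are 22 mm wide; open, the fingers measure 114 mm over their backs; the gripper's body (76 mm by 85 mm) begins 54 mm behind the grasp point. The pads swing forward as they close: fully open they stand 13 mm farther back than shut.
Start: joints at [1.117, 0.181, 1.607, -0, 1.354, -0.206], TCP at [0.141, 0.557, 0.231] pointing down, gripper open.
Joint ranges: [-2.99, 2.99], [-0.89, 2.07], [0.3, 2.58], [-1.14, 4.28], [0, 2.63], [-3.12, 3.12]. Speed limits (rad/s): [2.57, 2.57, 3.01, 3.14, 3.14, 3.14].

## Interface

Orientations are given as a unit quaternion [w, x, y, z].
In Python, from bench import get_obs, camera, hand_in, tcp_to_grasp gives the robot as it stands.
- The arm moves only by the shell command python3 -m inch 'ROWS' [OPENING]. ROWS is JSON, a list of rows, each an object with "delta_pos": the shift along the tool's x, y, z in cm, a list of three; "rotation": the turn, a rotation vector about the tool's x, y, z in rad, a list of three. In form: [{"delta_pos": [x, y, z], "rotation": [rx, ry, rz]}, ...]. A call has 1 to 10 rows; each row shifts and turns the commanded pose from where the row before left it, along the tool's axes as they then stand; what a row does not reach is not made up. A row lasts 1/10 s, in which the tool goes at most 50 mm and 8.59 degrees, less where a joint would pass 70% of its speed; a pose out of reach is approached as far as the arm can. A call is refused whole if a number of a shift passes 5 or a number of a turn 0.15, either way. A call with a gripper value outside its range is refused whole. OPENING is the finger opening in cm, from 0 to 8.54, set as the call begins (- or left out, the last holds). The fingers move at their own pace and stop on an object; the grip force is fixed at half the most. Time passes only in rows, so rows that do not move let the fingers close. It gives the time, the measured TCP pose, the force and the opening at its end, in the units of the state.
- get_obs(): the state, without advancing time (a new reading comes with each control period).
- camera(name): name is "scene" or "top" or "wrist"; returns a dict with "color" (400x640x3 uint8, red, green, blue), "vfov" (degrees; the focal length in pixels is half the picture's height over the tangent of half this angle, whatever the lens; pixels are square), "cx", "cy" (the principal point, pixels), "k1" (the pictures are not rectified: a ray, as slopes to the right and down, at radius r is drawn at 1 + k1 r^2 times it, then the intrinsics apply), "eye" and "orientation" of the camera in the world; the wrist camera has in their place "T_tool_cam" (4x4, takes a point from camera to tool coordinates, whose origin is the TCP and whose axes are the flange's). Camera axes: x right, y down, z forward; pixel columns grow to the right and rows downward; lengths in m; the calibration is good to about 2 mm. A picture is of the moment at which its call begins: read the wrist's pose just before it. There is no depth.
- hand_in(): hands the job in, once; it reports no verdict.
The state is a dict: "time_s": time; "q": joint angles; "dq": joint speeds; "joint_efforts": joint torques, N m; "eef_pos": TCP position; "eef_rot": TCP orientation; "wrist_force": force on the tool from outside, world axes, zero at the start; "torque": the same for the moment, N m; "opening": opening from 0.0 (shut) to 1.0 (fully open).
Only numpy, scipy, OpenCV 4.12 (cv2) and the standard library are available. Lean on these libraries where they do the work, as an engineer would, in place of code of your own. Each camera call takes 0.05 s, during which the arm holds its last target.

## Working session

There is one attempt and no reset: what is moved stays moved. The work goes in short steps, Python scripts to look and compute and a shell command to move; the robot and the scene stay as the last step left them, time stands still between calls to the robot, and variables do not carry over. Pictures are saved under pics/ and viewed, and the job is handed in when it is done.

```bash
ls; mkdir -p pics
python3 - <<'E'
from bench import *
import cv2
print(get_obs(),tcp_to_grasp)
for n in("scene","top","wrist"):
    c=camera(n); cv2.imwrite(f"pics/{n}0.png",c["color"][:,:,::-1])
    print(n,{k:v for k,v in c.items() if k!="color"})
E
```

```text
pics
{'time_s': 0.0, 'q': array([ 1.11670369e+00,  1.81546561e-01,  1.60804256e+00, -3.02740654e-05,
        1.35380358e+00, -2.06322983e-01]), 'dq': array([-0.00071041, -0.00010198, -0.00042821,  0.00063474,  0.00163574,
       -0.00031693]), 'joint_efforts': array([-8.89229723e-04, -4.44873869e+01, -3.51331115e+01, -3.15723782e-04,
        9.26148175e-03,  2.88216904e-05]), 'eef_pos': array([0.14076252, 0.5569127 , 0.23036436]), 'eef_rot': array([-2.77842591e-04,  1.23564887e-01,  9.92336086e-01, -8.56191670e-04]), 'wrist_force': array([ 0.54908188,  0.24462765, -0.17089468]), 'torque': array([ 0.00615697, -0.00668123,  0.03649004]), 'opening': 0.9962331195863118} 0.0187
scene {'vfov': 45.0737746249043, 'cx': 321.47547914351446, 'cy': 204.72268261787363, 'k1': 0.03554089839535727, 'eye': array([1.28717889, 0.37422018, 0.98776046]), 'orientation': array([-0.19625503,  0.49852274,  0.78401333, -0.31349981])}
top {'vfov': 42.94719025923771, 'cx': 323.4846948350368, 'cy': 195.7720981341999, 'k1': 0.017075475835338513, 'eye': array([0.2835327 , 0.00644448, 1.59930748]), 'orientation': array([ 0.0672879 , -0.69897589,  0.70909156, -0.06398599])}
wrist {'vfov': 60.20759833848679, 'cx': 319.07856913590376, 'cy': 194.90125595205956, 'k1': -0.008914549708429361, 'T_tool_cam': array([[-2.96642069e-05, -9.55378540e-01, -2.95384233e-01,
         7.56482959e-02],
       [ 9.99999727e-01, -2.46583537e-04,  6.97113786e-04,
         6.90940260e-04],
       [-7.38844440e-04, -2.95384131e-01,  9.55378286e-01,
        -1.41738415e-01],
       [ 0.00000000e+00,  0.00000000e+00,  0.00000000e+00,
         1.00000000e+00]])}
```

View pics/top0.png

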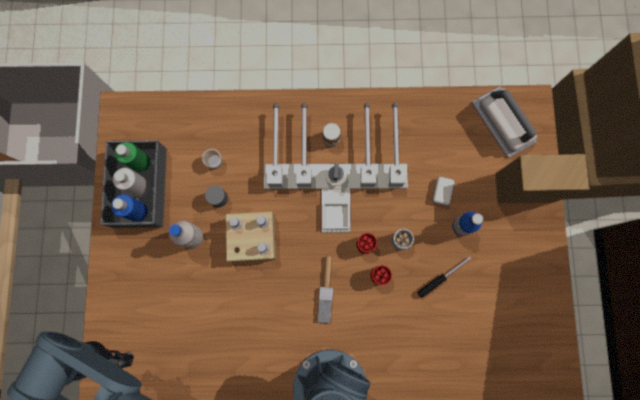

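View pics/scene0.png

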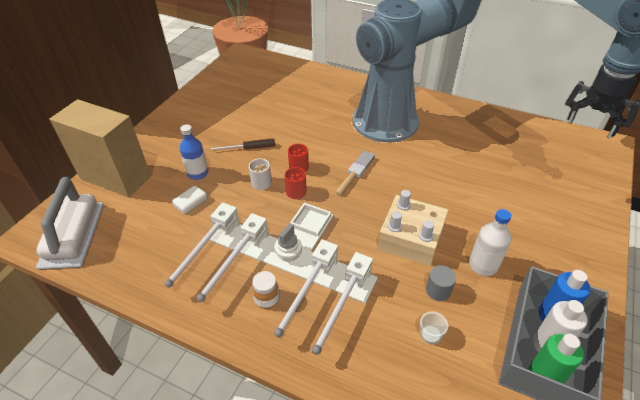

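View pics/wrist0.png

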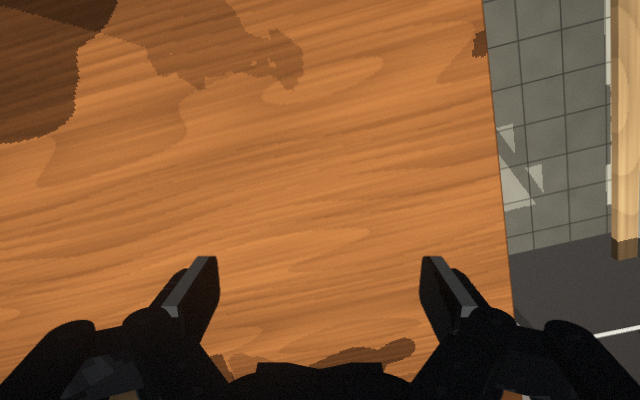

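Three pins sit in the block: top picture (235,222), (262,221), (262,247). The grey cap is at (216,197), the white tub at (403,239), and the red decoys are next to it. Next I'll zoom in and write helpers.

```bash
cat > h.py <<'E'
import numpy as np, cv2
from bench import *
from scipy.spatial.transform import Rotation as R
def RQ(q): return R.from_quat([q[1],q[2],q[3],q[0]])
def grab(n):
    o=get_obs(); c=camera(n)
    f=200/np.tan(np.radians(c["vfov"]/2)); c["f"]=f
    if n=="wrist":
        T=np.eye(4);T[:3,:3]=RQ(o["eef_rot"]).as_matrix();T[:3,3]=o["eef_pos"]
        W=T@np.array(c["T_tool_cam"]); c["R"]=W[:3,:3];c["e"]=W[:3,3]
    else: c["R"]=RQ(c["orientation"]).as_matrix(); c["e"]=np.array(c["eye"])
    return c
def proj(c,P):
    p=(np.atleast_2d(P)-c["e"])@c["R"]; s=p[:,:2]/p[:,2:]
    r2=(s**2).sum(1,keepdims=True); s=s*(1+c["k1"]*r2)
    return s*c["f"]+[c["cx"],c["cy"]]
def ray(c,uv):
    d=(np.array(uv,float)-[c["cx"],c["cy"]])/c["f"]; s=d.copy()
    for _ in range(20): s=d/(1+c["k1"]*(s@s))
    return c["R"]@np.array([s[0],s[1],1])
def at_z(c,uv,z):
    d=ray(c,uv); return c["e"]+d*(z-c["e"][2])/d[2]
def crop(c,name,x0,y0,x1,y1,k=4):
    cv2.imwrite(f"pics/{name}.png",cv2.resize(c["color"][y0:y1,x0:x1,::-1],None,fx=k,fy=k,interpolation=cv2.INTER_CUBIC))
def circ(P,r,n=24):
    a=np.linspace(0,2*np.pi,n); return np.array(P)+np.c_[r*np.cos(a),r*np.sin(a),0*a]
E
python3 - <<'E'
from h import *
c=grab("top")
crop(c,"t1",190,90,420,290,3)
print("block corners top",[at_z(c,u,.07).round(4) for u in [(226,214),(272,213),(274,260),(227,262)]])
for u in [(235,222),(262,221),(262,247)]: print("pin",at_z(c,u,.116).round(4))
print("cap",at_z(c,(216,197),.062).round(4),"tub",at_z(c,(403,239),.07).round(4))
for u in [(274,174),(304,174),(369,174),(398,174)]: print("fork",at_z(c,u,.075).round(4))
print("knob",at_z(c,(336,173),.106).round(4),"seat",at_z(c,(336,216),.008).round(4))
E
```

```text
block corners top [array([0.5192, 0.3089, 0.07  ]), array([0.5202, 0.169 , 0.07  ]), array([0.378 , 0.1623, 0.07  ]), array([0.3742, 0.3027, 0.07  ])]
pin [0.488  0.2728 0.116 ]
pin [0.4897 0.1934 0.116 ]
pin [0.4133 0.1927 0.116 ]
cap [0.5738 0.3424 0.062 ] tub [ 0.4353 -0.2257  0.07  ]
fork [0.6407 0.1629 0.075 ]
fork [0.6393 0.0706 0.075 ]
fork [ 0.6363 -0.1292  0.075 ]
fork [ 0.6349 -0.2182  0.075 ]
knob [ 0.6337 -0.0272  0.106 ] seat [ 0.5173 -0.0268  0.008 ]
```

View pics/t1.png

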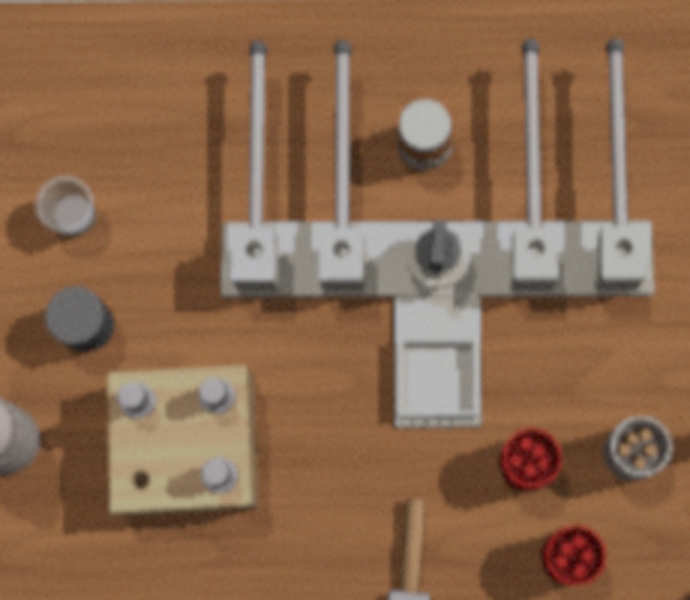

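```bash
cat >> h.py <<'E'
def plan(P,th=np.pi/2,o=None):
    "tool-frame cm shift and rotvec from the present pose to TCP=P, tool down, jaw dir th"
    o=o or get_obs(); A=RQ(o["eef_rot"])
    y=np.array([np.cos(th),np.sin(th),0]); z=np.array([0,0,-1.]); x=np.cross(y,z)
    B=R.from_matrix(np.c_[x,y,z]); rv=(A.inv()*B).as_rotvec()
    # shift expressed in the target frame (rotate first, then shift)
    d=B.inv().apply(np.array(P)-o["eef_pos"])*100
    print("now",o["eef_pos"].round(4),"t",round(o["time_s"],2),"F",o["wrist_force"].round(1),"open",round(o["opening"],3),"q",o["q"].round(2))
    print(" rot",rv.round(4)," then shift cm",d.round(2))
E
python3 -m inch '[{"delta_pos":[0,0,-3],"rotation":[0,0,-0.124]},{"delta_pos":[0,0,-3],"rotation":[0,0,-0.124]},{"delta_pos":[0,0,0],"rotation":[0,0,0]}]' 5
python3 -c "
from h import *
plan([.46,.23,.29])"
```

```text
time_s: 0.5
eef_pos: [0.1419, 0.5594, 0.2961]
eef_rot: [0.002, -0.002, 1.0, 0.003]
wrist_force: [-0.5, -0.1, -0.4]
opening: 0.589
now [0.1419 0.5594 0.2961] t 0.5 F [-0.5 -0.1 -0.4] open 0.589 q [ 1.12  0.13  1.53  0.    1.47 -0.46]
 rot [0.007  0.0034 0.0032]  then shift cm [-31.81 -32.94   0.61]
```

```bash
python3 -m inch '[{"delta_pos":[-3.2,-3.3,0],"rotation":[0.007,0.003,0.003]},{"delta_pos":[-3.2,-3.3,0],"rotation":[0,0,0]},{"delta_pos":[-3.2,-3.3,0],"rotation":[0,0,0]},{"delta_pos":[-3.2,-3.3,0],"rotation":[0,0,0]},{"delta_pos":[-3.2,-3.3,0],"rotation":[0,0,0]},{"delta_pos":[-3.2,-3.3,0],"rotation":[0,0,0]},{"delta_pos":[-3.2,-3.3,0],"rotation":[0,0,0]},{"delta_pos":[-3.2,-3.3,0],"rotation":[0,0,0]},{"delta_pos":[-3.2,-3.3,0],"rotation":[0,0,0]},{"delta_pos":[-3.2,-3.3,0],"rotation":[0,0,0]}]'
python3 - <<'E'
from h import *
plan([.46,.23,.29])
c=grab("wrist"); crop(c,"w1",0,0,640,400,1)
c=grab("top"); crop(c,"t2",190,90,420,290,3)
E
```

```text
time_s: 1.5
eef_pos: [0.461, 0.225, 0.292]
eef_rot: [-0.002, 0.002, 1.0, -0.004]
wrist_force: [0.3, 1.5, -0.2]
opening: 0.587
now [0.461 0.225 0.292] t 1.5 F [ 0.3  1.5 -0.2] open 0.587 q [ 0.23 -0.    1.68 -0.01  1.47 -1.34]
 rot [-0.007  -0.0034 -0.004 ]  then shift cm [0.1 0.5 0.2]
```

View pics/w1.png

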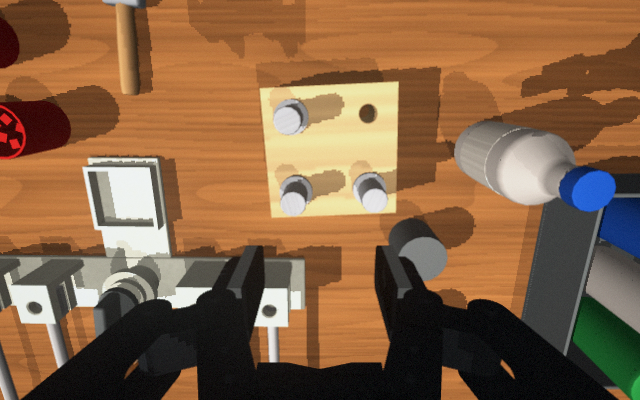

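Run:
```python
from h import *
c=grab("wrist"); crop(c,"w2",240,70,460,290,3)
for u in [(290,119),(293,205),(373,201)]: print("pin",at_z(c,u,.116).round(4))
for u in [(262,88),(397,82),(396,212),(272,217)]: print("blk",at_z(c,u,.07).round(4))
print(at_z(c,(425,258),.062))
```

```text
pin [0.4135 0.1963 0.116 ]
pin [0.4954 0.1964 0.116 ]
pin [0.4919 0.2739 0.116 ]
blk [0.3862 0.1649 0.07  ]
blk [0.3818 0.3006 0.07  ]
blk [0.5201 0.3071 0.07  ]
blk [0.5251 0.1681 0.07  ]
[0.58149922 0.34673432 0.062     ]
```

View pics/w2.png

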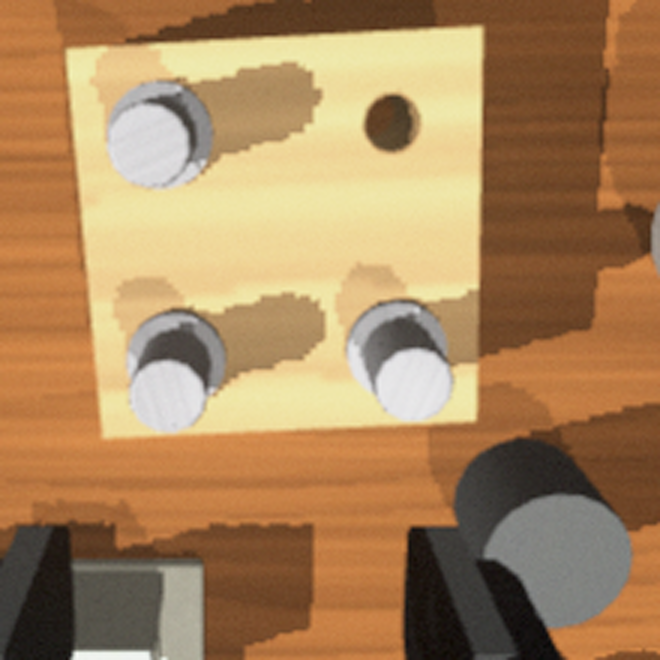

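Run:
```python
from h import *
c=grab("wrist")
P=np.array([at_z(c,u,.116) for u in [(290.5,117.7),(296,202),(377.7,198)]]); print(P.round(4), np.linalg.norm(P[1]-P[0]),np.linalg.norm(P[1]-P[2]))
B=np.array([at_z(c,u,.07) for u in [(262.3,86),(401,79),(399,210),(274.3,215.7)]]); print(B.round(4),B.mean(0))
t=grab("top")
for p in P: print(proj(t,p))
P2=[[.4133,.1927,.116],[.4897,.1934,.116],[.488,.2728,.116]]
Q=np.array([at_z(t,u,.116) for u in [(190+217/3,90+470/3),(190+213/3,90+387/3),(190+131/3,90+393/3)]]);print(Q.round(4))
print(np.array([at_z(t,u,.07) for u in [(190+107/3,90+374/3),(190+246/3,90+366/3),(190+254/3,90+505/3),(190+110/3,90+513/3)]]).mean(0))
print("cap w",at_z(c,(240+558/3,70+560/3),.062)," cap t",at_z(t,(190+77/3,90+316/3),.062))
plan([.495,.198,.14])
```

```text
[[0.4104 0.1989 0.116 ]
 [0.4904 0.2016 0.116 ]
 [0.4868 0.2805 0.116 ]] 0.0800674441695251 0.07902138737703113
[[0.3823 0.1674 0.07  ]
 [0.3768 0.3065 0.07  ]
 [0.5155 0.3126 0.07  ]
 [0.5215 0.1731 0.07  ]] [0.44901578 0.2399007  0.07      ]
[[259.88607794 248.05647814]]
[[259.2161568  220.82522539]]
[[232.36078597 222.42431545]]
[[0.4143 0.1918 0.116 ]
 [0.4957 0.1964 0.116 ]
 [0.491  0.2768 0.116 ]]
[0.45015829 0.23572882 0.07      ]
cap w [0.57744504 0.35014404 0.062     ]  cap t [0.57906273 0.34354911 0.062     ]
now [0.4597 0.2267 0.2918] t 1.75 F [-1.   0.2 -0.3] open 0.586 q [ 0.23 -0.    1.68 -0.01  1.47 -1.34]
 rot [-0.0068 -0.0044 -0.0042]  then shift cm [-3.53 -2.87 15.18]
```

```bash
python3 -m inch '[{"delta_pos":[-1.2,-1,4],"rotation":[-0.007,-0.004,-0.004]},{"delta_pos":[-1.2,-1,4],"rotation":[0,0,0]},{"delta_pos":[-0.9,-0.8,4],"rotation":[0,0,0]},{"delta_pos":[0,0,1.5],"rotation":[0,0,0]},{"delta_pos":[0,0,0],"rotation":[0,0,0]},{"delta_pos":[0,0,0],"rotation":[0,0,0]}]'
python3 - <<'E'
from h import *
for i in range(3): plan([.493,.199,.082])
c=grab("wrist"); crop(c,"w3",120,100,520,400,2)
plan([.493,.199,.082])
E
```

```text
time_s: 2.35
eef_pos: [0.4927, 0.1996, 0.1581]
eef_rot: [0.001, -0.001, 1.0, 0.0]
wrist_force: [-0.3, -0.9, 0.4]
opening: 0.588
now [0.4927 0.1996 0.1581] t 2.35 F [-0.3 -0.9  0.4] open 0.588 q [ 0.16  0.16  1.78  0.    1.19 -1.41]
 rot [0.0002 0.0011 0.0029]  then shift cm [-0.03 -0.06  7.61]
now [0.4927 0.1996 0.1581] t 2.35 F [-0.3 -0.9  0.4] open 0.588 q [ 0.16  0.16  1.78  0.    1.19 -1.41]
 rot [0.0002 0.0011 0.0029]  then shift cm [-0.03 -0.06  7.61]
now [0.4927 0.1996 0.1581] t 2.35 F [-0.3 -0.9  0.4] open 0.588 q [ 0.16  0.16  1.78  0.    1.19 -1.41]
 rot [0.0002 0.0011 0.0029]  then shift cm [-0.03 -0.06  7.61]
now [0.4934 0.1996 0.159 ] t 2.4 F [-0.4 -0.3 -0.3] open 0.588 q [ 0.16  0.16  1.78  0.    1.19 -1.41]
 rot [0.0005 0.003  0.0028]  then shift cm [ 0.04 -0.06  7.7 ]
```

View pics/w3.png

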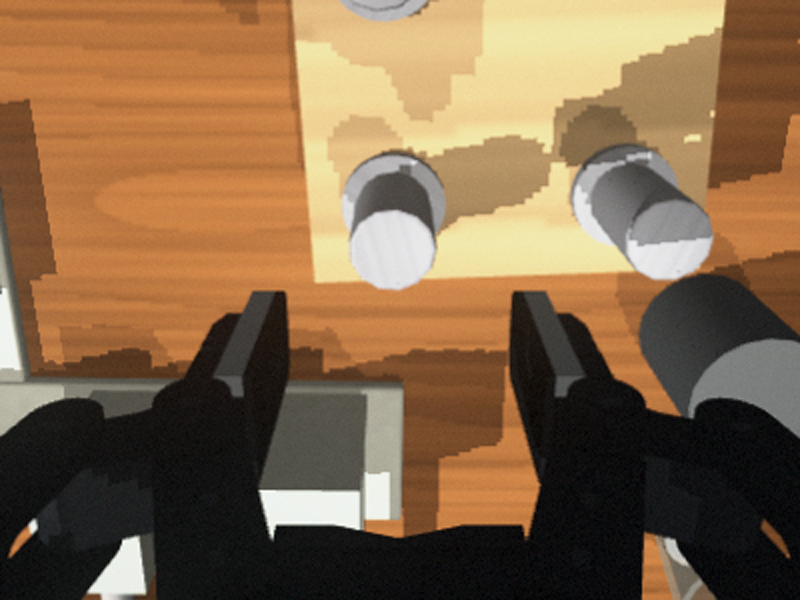

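Run:
```python
from h import *
c=grab("wrist")
p=at_z(c,(316.5,224.5),.116); print(p.round(4)); plan([p[0],p[1],.082])
print(at_z(c,(120+668/2,100+239/2),.116), at_z(c,(120+393/2,100+202/2),.075))
o=get_obs()
for d in (0,.08): print(proj(c,o["eef_pos"]-[0,0,d]))
```

```text
[0.493 0.199 0.116]
now [0.4938 0.1995 0.1594] t 2.45 F [-0.2  0.1 -0.5] open 0.588 q [ 0.16  0.16  1.78 -0.    1.19 -1.41]
 rot [0.0006 0.004  0.0026]  then shift cm [ 0.08 -0.05  7.74]
[0.48979464 0.27793626 0.116     ] [0.4924023 0.1987474 0.075    ]
[[317.00092789 262.20833253]]
[[317.51895438 205.01684544]]
```

```bash
python3 -m inch '[{"delta_pos":[0.05,-0.05,3],"rotation":[0,0.003,0.003]},{"delta_pos":[0,0,3],"rotation":[0,0,0]},{"delta_pos":[0,0,1.6],"rotation":[0,0,0]},{"delta_pos":[0,0,0],"rotation":[0,0,0]},{"delta_pos":[0,0,0],"rotation":[0,0,0]}]'
python3 -m inch '[{"delta_pos":[0,0,0],"rotation":[0,0,0]},{"delta_pos":[0,0,0],"rotation":[0,0,0]},{"delta_pos":[0,0,0],"rotation":[0,0,0]},{"delta_pos":[0,0,0],"rotation":[0,0,0]}]' 1
python3 - <<'E'
from h import *
plan([.493,.199,.082])
c=grab("wrist"); crop(c,"w4",120,100,520,400,2)
E
```

```text
time_s: 2.95
eef_pos: [0.4935, 0.1983, 0.083]
eef_rot: [0.0, 0.001, 1.0, 0.0]
wrist_force: [-0.4, -0.1, 0.4]
opening: 0.586
time_s: 3.35
eef_pos: [0.494, 0.1982, 0.0836]
eef_rot: [0.001, 0.001, 1.0, 0.0]
wrist_force: [-1.3, 1.4, 6.6]
opening: 0.286
now [0.494  0.1982 0.0836] t 3.35 F [-1.3  1.4  6.6] open 0.286 q [ 0.16  0.27  1.83  0.    1.04 -1.41]
 rot [ 0.0007  0.0013 -0.0017]  then shift cm [0.1  0.08 0.16]
```

View pics/w4.png

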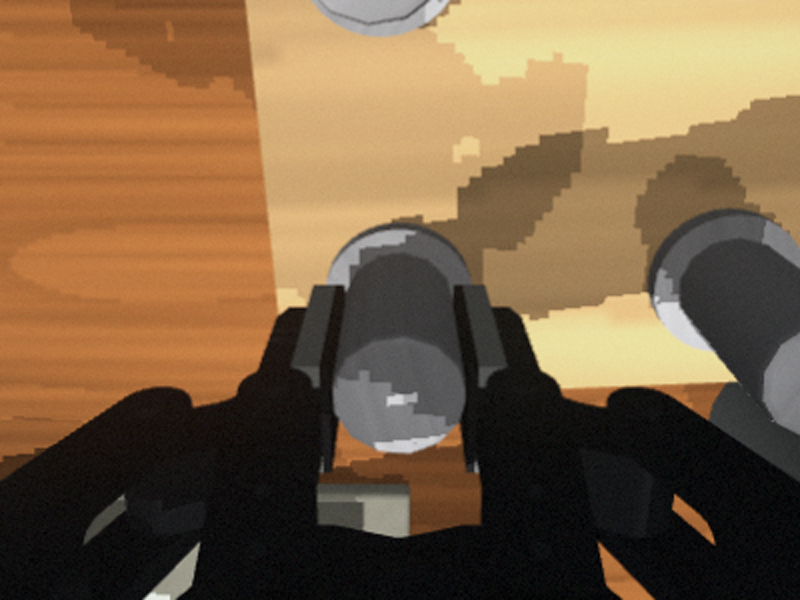

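```bash
python3 -m inch '[{"delta_pos":[0,0,-1],"rotation":[0,0,0]},{"delta_pos":[0,0,-3],"rotation":[0,0,0]},{"delta_pos":[0,0,-4],"rotation":[0,0,0]},{"delta_pos":[0,0,-3],"rotation":[0,0,0]},{"delta_pos":[-2,-1,0],"rotation":[0,0,0]},{"delta_pos":[-3,-1,0],"rotation":[0,0,0]},{"delta_pos":[-3,-1,0],"rotation":[0,0,0]},{"delta_pos":[0,0,0],"rotation":[0,0,0]},{"delta_pos":[0,0,0],"rotation":[0,0,0]}]'
python3 - <<'E'
from h import *
plan([.6407,.163,.17])
c=grab("wrist"); crop(c,"w5",0,0,640,400,1)
E
```

```text
time_s: 4.3
eef_pos: [0.5726, 0.1674, 0.1915]
eef_rot: [-0.001, 0.001, 1.0, 0.0]
wrist_force: [0.0, 0.7, -1.4]
opening: 0.287
now [0.5726 0.1674 0.1915] t 4.3 F [ 0.   0.7 -1.4] open 0.287 q [ 0.09  0.27  1.59  0.    1.29 -1.48]
 rot [ 0.0001 -0.0028 -0.0027]  then shift cm [-6.81 -0.44  2.15]
```

View pics/w5.png

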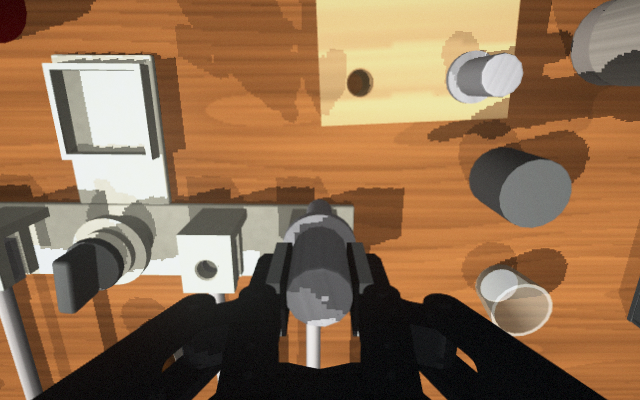

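Run:
```python
from h import *
c=grab("wrist")
f3=at_z(c,(206,269),.075); print("fork3",f3.round(4))
print("seat corners", [at_z(c,u,.024).round(4) for u in [(43,64),(151,56),(160,156),(62,159)]])
print("cap",at_z(c,(536,193),.062).round(4),"pinNW",at_z(c,(503,75),.116).round(4))
print("knob bar",at_z(c,(62,262),.106).round(4),at_z(c,(118,245),.106).round(4))
crop(c,"w6",0,130,400,400,2)
```

```text
fork3 [0.6409 0.0737 0.075 ]
seat corners [array([ 0.4755, -0.0643,  0.024 ]), array([0.4697, 0.0282, 0.024 ]), array([0.5544, 0.0244, 0.024 ]), array([ 0.5569, -0.0658,  0.024 ])]
cap [0.5788 0.3476 0.062 ] pinNW [0.4888 0.2788 0.116 ]
knob bar [ 0.6178 -0.0207  0.106 ] [0.6041 0.0232 0.106 ]
```

View pics/w6.png

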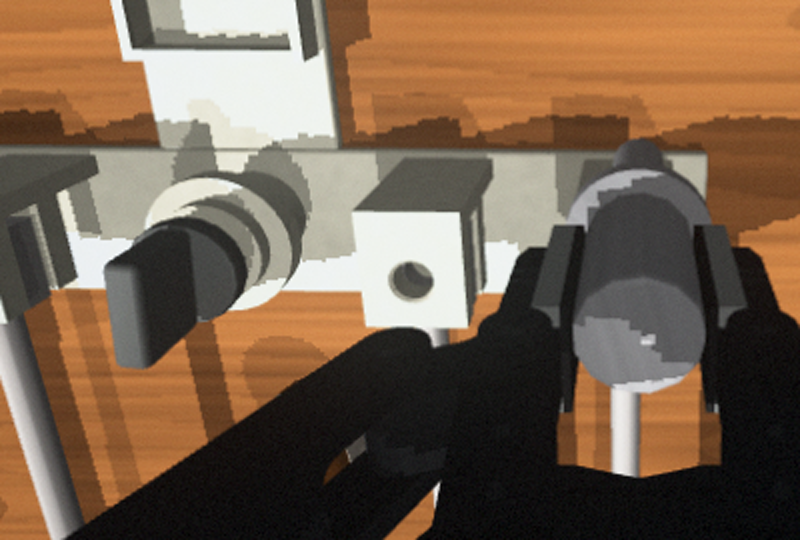

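```bash
python3 -m inch '[{"delta_pos":[-2.5,-0.1,0],"rotation":[0,-0.003,-0.003]},{"delta_pos":[-2.5,-0.1,0],"rotation":[0,0,0]},{"delta_pos":[-1.9,-0.1,1],"rotation":[0,0,0]},{"delta_pos":[0,0,1.5],"rotation":[0,0,0]},{"delta_pos":[0,0,0],"rotation":[0,0,0]},{"delta_pos":[0,0,0],"rotation":[0,0,0]},{"delta_pos":[0,0,0],"rotation":[0,0,0]}]'
python3 - <<'E'
from h import *
plan([.642,.1645,.165])
c=grab("scene"); crop(c,"s1",280,180,440,320,5)
print(proj(c,[[.642,.1645,.075],[.642,.1645,.09]]))
crop(grab("wrist"),"w7",200,80,440,330,3)
E
```

```text
time_s: 5.1
eef_pos: [0.6411, 0.1651, 0.167]
eef_rot: [0.001, -0.001, 1.0, 0.0]
wrist_force: [0.7, -0.2, -2.3]
opening: 0.285
now [0.6411 0.1651 0.167 ] t 5.1 F [ 0.7 -0.2 -2.3] open 0.285 q [ 0.07  0.43  1.43 -0.    1.29 -1.5 ]
 rot [0.0001 0.0012 0.0018]  then shift cm [-0.09 -0.06  0.2 ]
[[359.82348829 263.91435623]
 [360.16454062 260.02776981]]
```

View pics/s1.png

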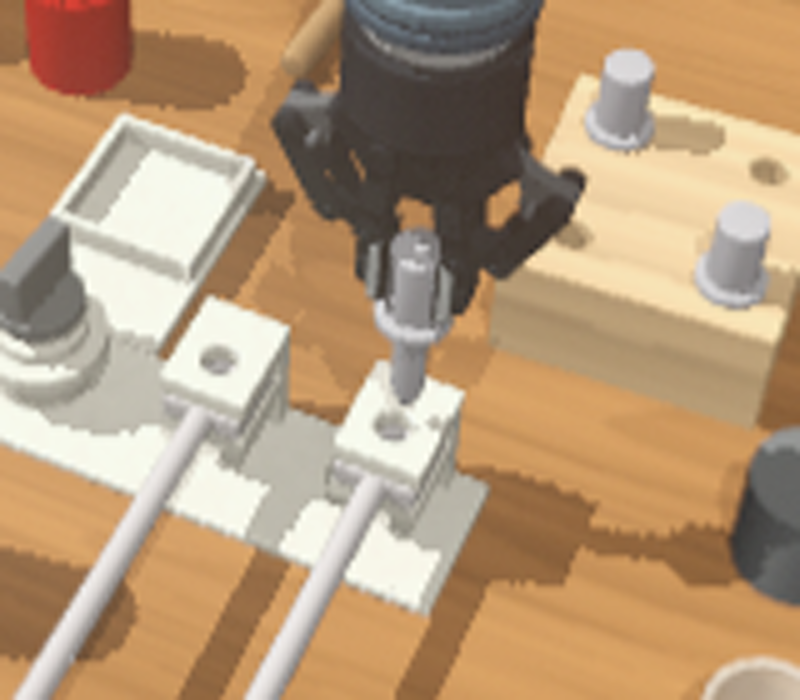

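View pics/w7.png

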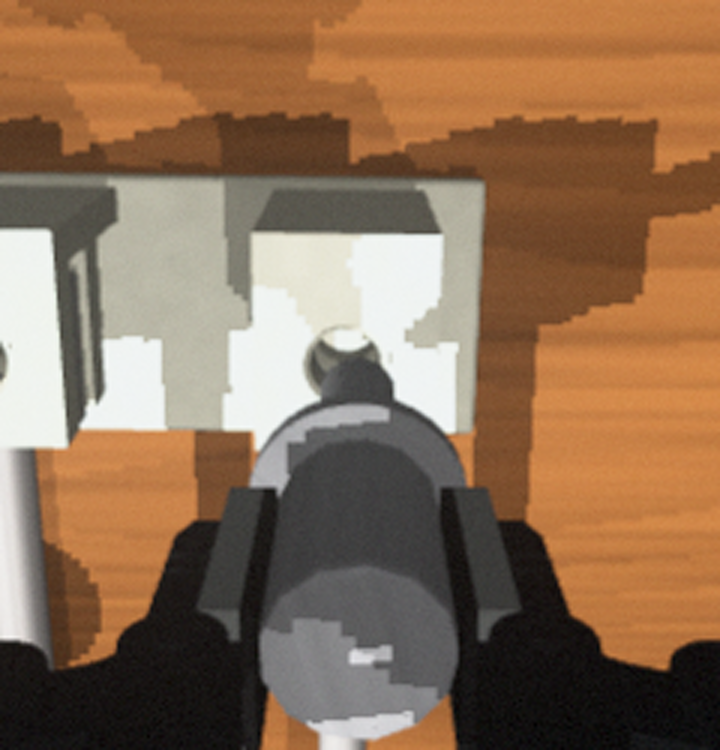

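Run:
```python
from h import *
c=grab("wrist");o=get_obs();print(o["eef_pos"].round(4))
print("hole",at_z(c,(313.7,200.8),.075).round(4))
z=o["eef_pos"][2]
p=at_z(c,(319.7,297.3),z+.0324); print("pin top",p.round(4))
print("flange",at_z(c,(200+359/3,80+474/3),z+.067-.0756).round(4))
q=p.copy()
for h in (.108,): print(proj(c,[p[0],p[1],p[2]-.108]), "tip proj if vertical")
s=grab("scene"); print("hole scene",at_z(s,(280+393/5,180+425/5),.075).round(4), at_z(s,(280+219/5,180+360/5),.075).round(4), "top", at_z(s,(280+414/5,180+244/5),z+.0324).round(4))
print(proj(s,[p[0],p[1],p[2]-.108]))
```

```text
[0.6418 0.165  0.1673]
hole [0.6433 0.1621 0.075 ]
pin top [0.6392 0.166  0.1997]
flange [0.6342 0.1661 0.1587]
[[319.26137267 202.90556791]] tip proj if vertical
hole scene [0.6461 0.1631 0.075 ] [0.6458 0.0735 0.075 ] top [0.6412 0.164  0.1997]
[[361.26892445 258.9124621 ]]
```

```bash
python3 -m inch '[{"delta_pos":[-0.35,-0.25,0.5],"rotation":[0,0.001,0.002]},{"delta_pos":[0,0,0],"rotation":[0,0,0]},{"delta_pos":[0,0,0],"rotation":[0,0,0]}]'
python3 - <<'E'
from h import *
plan([.642,.1645,.165])
c=grab("scene"); crop(c,"s2",320,220,400,290,8)
crop(grab("wrist"),"w8",240,120,400,330,3)
E
```

```text
time_s: 5.6
eef_pos: [0.6452, 0.162, 0.161]
eef_rot: [-0.0, 0.001, 1.0, -0.0]
wrist_force: [0.1, 0.4, -0.9]
opening: 0.286
now [0.6452 0.162  0.161 ] t 5.6 F [ 0.1  0.4 -0.9] open 0.286 q [ 0.07  0.44  1.42 -0.    1.28 -1.5 ]
 rot [-0.0001 -0.0008 -0.0011]  then shift cm [ 0.32  0.25 -0.4 ]
```

View pics/s2.png

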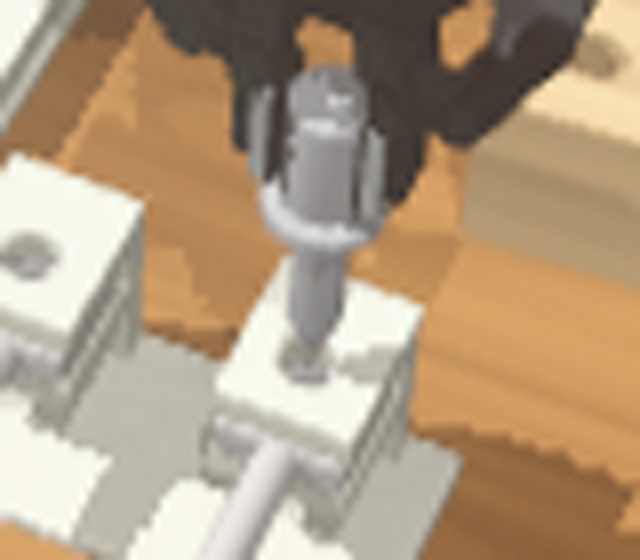

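View pics/w8.png

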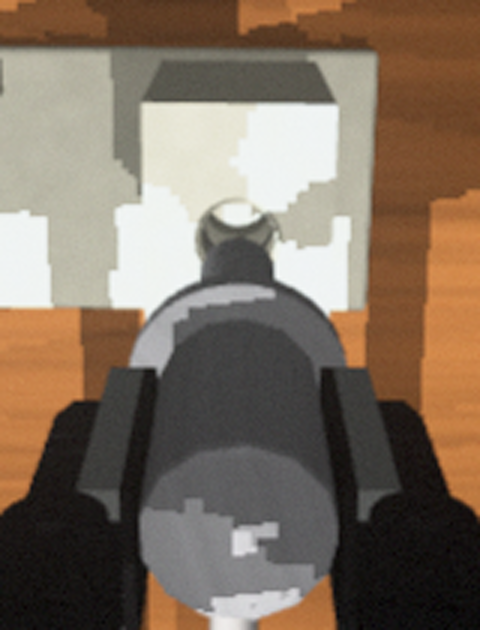

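Run:
```python
from h import *
c=grab("wrist");o=get_obs();z=o["eef_pos"][2];print(o["eef_pos"].round(4))
print("hole",at_z(c,(318.7,199),.075).round(4))
p=at_z(c,(320,297.3),z+.0324); print("pin top",p.round(4))
s=grab("scene"); t=np.array([p[0],p[1],p[2]-.108])
print("scene tip predicted",proj(s,t),"hole at z.075 under",proj(s,[p[0],p[1],.075]),"hole seen",320+306/8,220+357/8, at_z(s,(320+306/8,220+357/8),.075).round(4))
```

```text
[0.6453 0.1622 0.1614]
hole [0.6433 0.1628 0.075 ]
pin top [0.6427 0.1633 0.1938]
scene tip predicted [[359.46932773 261.18174371]] hole at z.075 under [[359.22906384 263.96682193]] hole seen 358.25 264.625 [0.6454 0.1619 0.075 ]
```

```bash
python3 -m inch '[{"delta_pos":[0,0,1],"rotation":[0,0,0]},{"delta_pos":[0,0,1],"rotation":[0,0,0]},{"delta_pos":[0,0,0.5],"rotation":[0,0,0]},{"delta_pos":[0,0,0],"rotation":[0,0,0]}]'; python3 -m inch '[{"delta_pos":[0,0,0.8],"rotation":[0,0,0]},{"delta_pos":[0,0,0.7],"rotation":[0,0,0]},{"delta_pos":[0,0,0],"rotation":[0,0,0]}]'
```

```text
time_s: 6.2
eef_pos: [0.6445, 0.1621, 0.1346]
eef_rot: [-0.001, 0.0, 1.0, -0.0]
wrist_force: [-0.1, 0.2, -0.7]
opening: 0.285
time_s: 6.5
eef_pos: [0.6455, 0.1621, 0.1205]
eef_rot: [0.0, 0.001, 1.0, -0.0]
wrist_force: [2.7, -0.5, -4.1]
opening: 0.285
```

```bash
for i in 1; do python3 -m inch '[{"delta_pos":[0,0,0.6],"rotation":[0,0,0]},{"delta_pos":[0,0,0.6],"rotation":[0,0,0]},{"delta_pos":[0,0,0],"rotation":[0,0,0]}]'; done;  python3 -m inch '[{"delta_pos":[0,0,0.6],"rotation":[0,0,0]},{"delta_pos":[0,0,0.6],"rotation":[0,0,0]},{"delta_pos":[0,0,0],"rotation":[0,0,0]}]'; python3 -m inch '[{"delta_pos":[0,0,0.3],"rotation":[0,0,0]},{"delta_pos":[0,0,0.3],"rotation":[0,0,0]},{"delta_pos":[0,0,0],"rotation":[0,0,0]}]'
```

```text
time_s: 6.8
eef_pos: [0.6454, 0.1622, 0.1086]
eef_rot: [0.0, 0.0, 1.0, -0.0]
wrist_force: [2.9, 0.5, -4.8]
opening: 0.285
time_s: 7.1
eef_pos: [0.6454, 0.1622, 0.0963]
eef_rot: [0.0, 0.0, 1.0, 0.0]
wrist_force: [3.9, 0.1, -4.4]
opening: 0.29
time_s: 7.4
eef_pos: [0.6454, 0.1622, 0.091]
eef_rot: [0.0, 0.0, 1.0, -0.0]
wrist_force: [3.6, -1.0, -1.2]
opening: 0.291
```

```bash
for i in 1 ; do python3 -m inch '[{"delta_pos":[0,0,0.15],"rotation":[0,0,0]},{"delta_pos":[0,0,0],"rotation":[0,0,0]}]'; python3 -m inch '[{"delta_pos":[0,0,0.15],"rotation":[0,0,0]},{"delta_pos":[0,0,0],"rotation":[0,0,0]}]';  done
python3 - <<'E'
from h import *
plan([.642,.1645,.165])
c=grab("scene"); crop(c,"s3",320,220,400,290,8)
E
```

```text
time_s: 7.6
eef_pos: [0.6455, 0.1622, 0.0899]
eef_rot: [0.0, 0.0, 1.0, 0.0]
wrist_force: [3.6, 0.2, -0.3]
opening: 0.288
time_s: 7.8
eef_pos: [0.6456, 0.1622, 0.0887]
eef_rot: [0.0, 0.0, 1.0, -0.0]
wrist_force: [4.8, -1.3, 2.2]
opening: 0.286
now [0.6456 0.1622 0.0887] t 7.8 F [ 4.8 -1.3  2.2] open 0.286 q [ 0.07  0.52  1.46 -0.    1.16 -1.5 ]
 rot [-0.      0.0007 -0.0008]  then shift cm [ 0.36  0.23 -7.63]
```

View pics/s3.png

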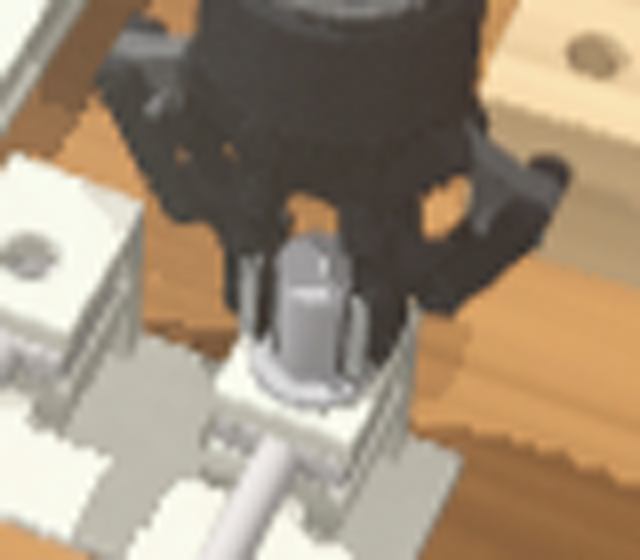

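Almost home; I'll press on until the force rises.

```bash
for i in 1 ; do python3 -m inch '[{"delta_pos":[0,0,0.12],"rotation":[0,0,0]},{"delta_pos":[0,0,0],"rotation":[0,0,0]}]'; python3 -m inch '[{"delta_pos":[0,0,0.12],"rotation":[0,0,0]},{"delta_pos":[0,0,0],"rotation":[0,0,0]}]';  done
```

```text
time_s: 8.05
eef_pos: [0.6458, 0.1622, 0.0886]
eef_rot: [0.0, 0.0, 1.0, -0.0]
wrist_force: [1.5, -1.6, 8.7]
opening: 0.284
time_s: 8.25
eef_pos: [0.6459, 0.1622, 0.0886]
eef_rot: [0.001, 0.0, 1.0, -0.0]
wrist_force: [-1.6, -2.2, 15.1]
opening: 0.289
```

```bash
python3 -m inch '[{"delta_pos":[0,0,-0.2],"rotation":[0,0,0]},{"delta_pos":[0,0,0],"rotation":[0,0,0]},{"delta_pos":[0,0,0],"rotation":[0,0,0]},{"delta_pos":[0,0,-2],"rotation":[0,0,0]},{"delta_pos":[0,0,-4],"rotation":[0,0,0]},{"delta_pos":[0,0,-2],"rotation":[0,0,0]}]' 5
python3 - <<'E'
from h import *
plan([.490,.277,.165])
c=grab("scene"); crop(c,"s4",320,220,400,290,8)
E
```

```text
time_s: 8.85
eef_pos: [0.6457, 0.1625, 0.1701]
eef_rot: [0.001, 0.0, 1.0, 0.0]
wrist_force: [1.3, -0.0, 0.6]
opening: 0.586
now [0.6457 0.1625 0.1701] t 8.85 F [ 1.3 -0.   0.6] open 0.586 q [ 0.07  0.43  1.42  0.    1.29 -1.5 ]
 rot [ 0.0003  0.0012 -0.0006]  then shift cm [15.57 11.45  0.51]
```

View pics/s4.png

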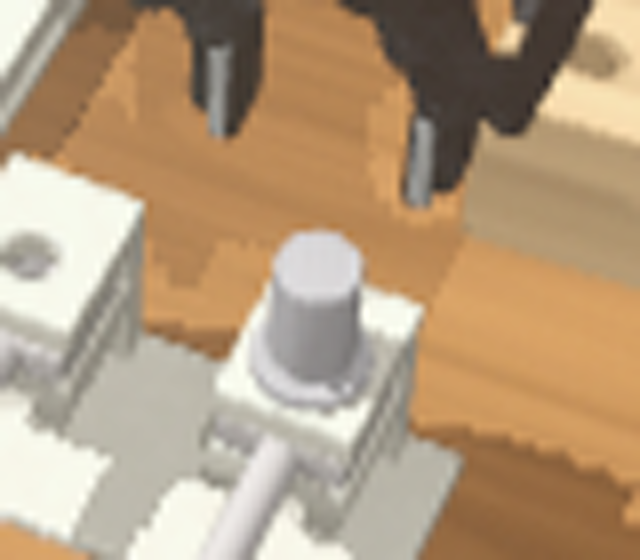

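```bash
python3 -m inch '[{"delta_pos":[3,2.3,0],"rotation":[0,0.001,0]},{"delta_pos":[3.1,2.3,0],"rotation":[0,0,0]},{"delta_pos":[3.1,2.3,0],"rotation":[0,0,0]},{"delta_pos":[3.1,2.3,0],"rotation":[0,0,0]},{"delta_pos":[3.1,2.3,0.5],"rotation":[0,0,0]},{"delta_pos":[0,0,0],"rotation":[0,0,0]},{"delta_pos":[0,0,0],"rotation":[0,0,0]},{"delta_pos":[0,0,0],"rotation":[0,0,0]}]'
python3 - <<'E'
from h import *
plan([.490,.277,.083])
c=grab("wrist"); crop(c,"w9",120,100,520,400,2)
E
```

```text
time_s: 9.7
eef_pos: [0.4919, 0.277, 0.1629]
eef_rot: [-0.001, 0.001, 1.0, -0.0]
wrist_force: [1.0, 0.0, 0.5]
opening: 0.586
now [0.4919 0.277  0.1629] t 9.7 F [1.  0.  0.5] open 0.586 q [ 0.3   0.23  1.7   0.    1.22 -1.27]
 rot [-0.0003 -0.0011 -0.0011]  then shift cm [0.19 0.   7.99]
```

View pics/w9.png

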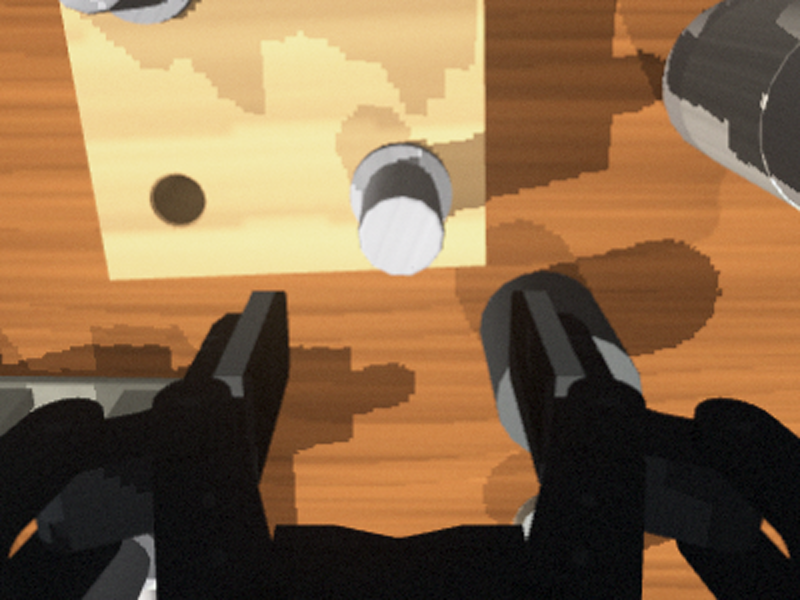

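Run:
```python
from h import *
c=grab("wrist")
p=at_z(c,(120+401/2,100+234/2),.116); print(p.round(4)); plan([p[0],p[1],.083])
```

```text
[0.4886 0.2784 0.116 ]
now [0.4923 0.2767 0.163 ] t 9.8 F [ 0.4  0.7 -0.1] open 0.588 q [ 0.3   0.23  1.7   0.    1.22 -1.27]
 rot [-0.0001 -0.0009 -0.0021]  then shift cm [0.37 0.18 8.  ]
```

```bash
python3 -m inch '[{"delta_pos":[0.3,0.15,2.5],"rotation":[0,0,0]},{"delta_pos":[0,0,3],"rotation":[0,0,0]},{"delta_pos":[0,0,2.5],"rotation":[0,0,0]},{"delta_pos":[0,0,0],"rotation":[0,0,0]},{"delta_pos":[0,0,0],"rotation":[0,0,0]}]'
python3 -m inch '[{"delta_pos":[0,0,0],"rotation":[0,0,0]},{"delta_pos":[0,0,0],"rotation":[0,0,0]},{"delta_pos":[0,0,0],"rotation":[0,0,0]},{"delta_pos":[0,0,0],"rotation":[0,0,0]}]' 1
python3 - <<'E'
from h import *
plan([.493,.199,.082])
c=grab("wrist"); crop(c,"w10",120,100,520,400,2)
E
```

```text
time_s: 10.3
eef_pos: [0.4888, 0.2783, 0.0832]
eef_rot: [-0.001, 0.001, 1.0, -0.0]
wrist_force: [0.2, 0.3, 0.1]
opening: 0.586
time_s: 10.7
eef_pos: [0.49, 0.2792, 0.0851]
eef_rot: [0.001, 0.0, 1.0, 0.0]
wrist_force: [0.7, -2.4, 6.2]
opening: 0.287
now [0.49   0.2792 0.0851] t 10.7 F [ 0.7 -2.4  6.2] open 0.287 q [ 0.31  0.33  1.75 -0.    1.06 -1.26]
 rot [ 0.0008  0.0028 -0.0007]  then shift cm [-0.3  -8.02  0.31]
```

View pics/w10.png

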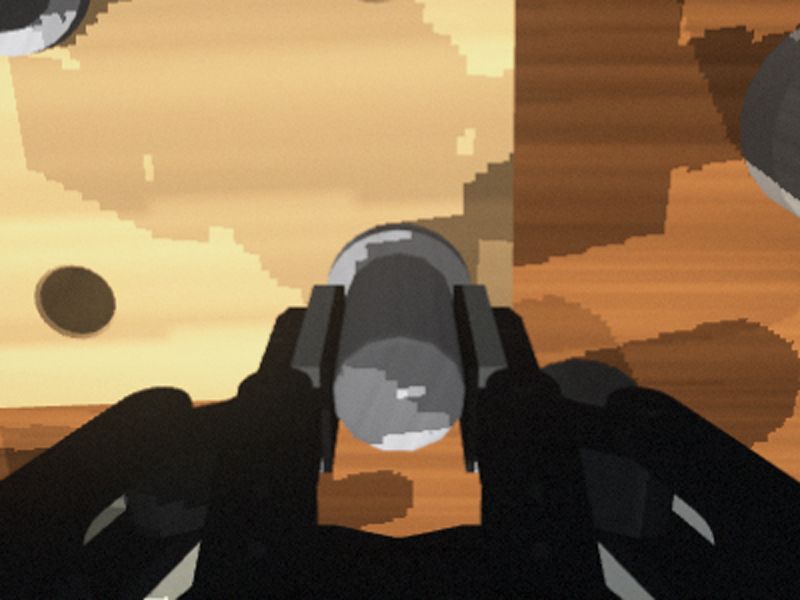

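```bash
python3 -m inch '[{"delta_pos":[0,0,-1],"rotation":[0,0,0]},{"delta_pos":[0,0,-4],"rotation":[0,0,0]},{"delta_pos":[0,0,-4],"rotation":[0,0,0]},{"delta_pos":[0,0,-4],"rotation":[0,0,0]},{"delta_pos":[-2,-4,0],"rotation":[0,0,0]},{"delta_pos":[-2.5,-4.2,0],"rotation":[0,0,0]},{"delta_pos":[-3.5,-4.2,0],"rotation":[0,0,0]},{"delta_pos":[-3.5,-4.2,0],"rotation":[0,0,0]},{"delta_pos":[-3.8,-4.1,0],"rotation":[0,0,0]},{"delta_pos":[0,0,0],"rotation":[0,0,0]}]'
python3 -m inch '[{"delta_pos":[0,0,2],"rotation":[0,0,0]},{"delta_pos":[0,0,2.5],"rotation":[0,0,0]},{"delta_pos":[0,0,0],"rotation":[0,0,0]},{"delta_pos":[0,0,0],"rotation":[0,0,0]},{"delta_pos":[0,0,0],"rotation":[0,0,0]}]'
python3 - <<'E'
from h import *
plan([.6442,.0722,.165])
crop(grab("wrist"),"w11",180,80,420,330,3)
plan([.6442,.0722,.165])
E
```

```text
time_s: 11.75
eef_pos: [0.6343, 0.0779, 0.2132]
eef_rot: [0.0, 0.003, 1.0, -0.001]
wrist_force: [0.2, -0.2, -0.9]
opening: 0.285
time_s: 12.25
eef_pos: [0.6319, 0.0837, 0.1698]
eef_rot: [0.001, 0.0, 1.0, -0.0]
wrist_force: [-0.2, -0.7, -0.7]
opening: 0.286
now [0.6319 0.0837 0.1698] t 12.25 F [-0.2 -0.7 -0.7] open 0.286 q [-0.05  0.37  1.5  -0.    1.27 -1.62]
 rot [-0.0001  0.0012 -0.0003]  then shift cm [-1.23 -1.15  0.48]
now [0.6321 0.0836 0.17  ] t 12.3 F [ 0.7  0.4 -1.1] open 0.285 q [-0.05  0.37  1.5   0.    1.27 -1.62]
 rot [-0.0001  0.0017 -0.0003]  then shift cm [-1.21 -1.14  0.5 ]
```

View pics/w11.png

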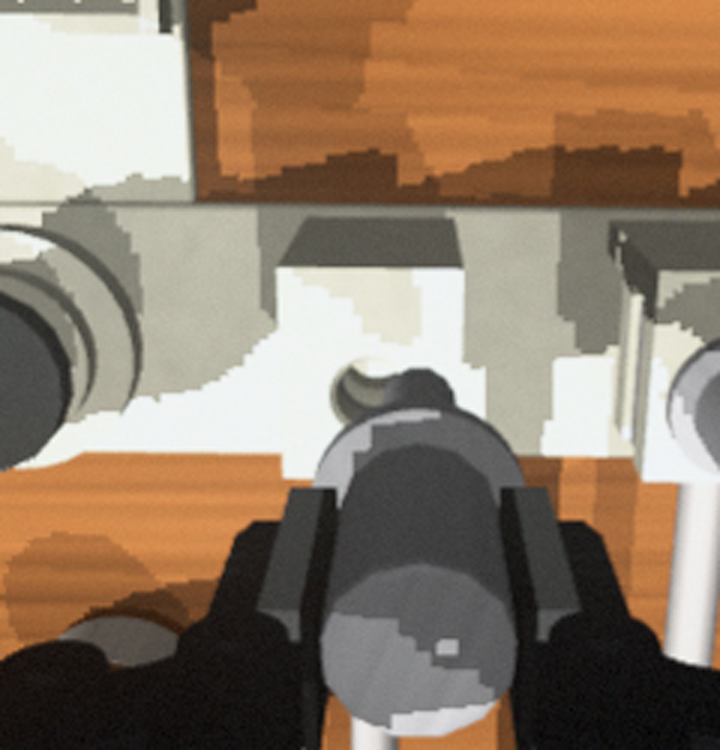

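```bash
python3 -m inch '[{"delta_pos":[-0.6,-0.6,0],"rotation":[0,0,0]},{"delta_pos":[-0.6,-0.55,0.6],"rotation":[0,0,0]},{"delta_pos":[0,0,0],"rotation":[0,0,0]},{"delta_pos":[0,0,0],"rotation":[0,0,0]},{"delta_pos":[0,0,0],"rotation":[0,0,0]}]'
python3 - <<'E'
from h import *
plan([.6442,.0722,.165])
crop(grab("wrist"),"w12",240,120,400,330,3)
c=grab("scene"); crop(c,"s5",280,200,360,270,8)
E
```

```text
time_s: 12.8
eef_pos: [0.6431, 0.0717, 0.1618]
eef_rot: [-0.001, 0.0, 1.0, 0.0]
wrist_force: [0.6, 0.9, -1.5]
opening: 0.288
now [0.6431 0.0717 0.1618] t 12.8 F [ 0.6  0.9 -1.5] open 0.288 q [-0.07  0.4   1.47 -0.    1.27 -1.64]
 rot [ 0.0001 -0.0015 -0.001 ]  then shift cm [-0.11  0.05 -0.32]
```

View pics/w12.png

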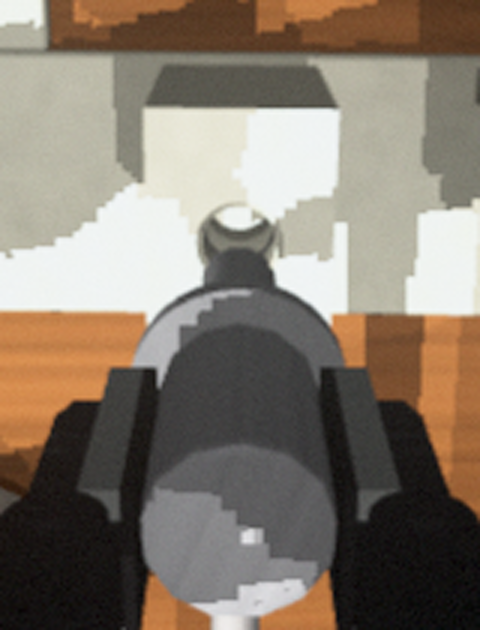

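View pics/s5.png

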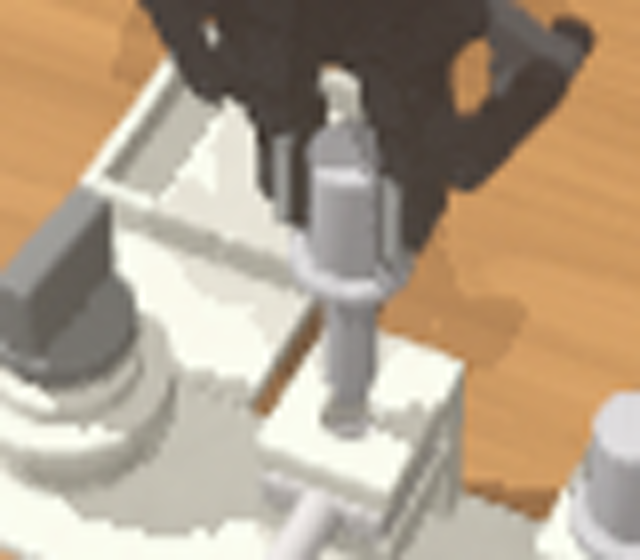

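```bash
python3 -m inch '[{"delta_pos":[-0.07,0.03,1],"rotation":[0,0,0]},{"delta_pos":[0,0,1],"rotation":[0,0,0]},{"delta_pos":[0,0,0.5],"rotation":[0,0,0]},{"delta_pos":[0,0,0],"rotation":[0,0,0]}]'; python3 -m inch '[{"delta_pos":[0,0,0.8],"rotation":[0,0,0]},{"delta_pos":[0,0,0.7],"rotation":[0,0,0]},{"delta_pos":[0,0,0],"rotation":[0,0,0]}]';python3 -m inch '[{"delta_pos":[0,0,0.8],"rotation":[0,0,0]},{"delta_pos":[0,0,0.7],"rotation":[0,0,0]},{"delta_pos":[0,0,0],"rotation":[0,0,0]}]'
```

```text
time_s: 13.3
eef_pos: [0.6428, 0.0722, 0.135]
eef_rot: [-0.002, 0.0, 1.0, 0.0]
wrist_force: [-0.7, 0.4, -1.6]
opening: 0.287
time_s: 13.6
eef_pos: [0.6432, 0.072, 0.1207]
eef_rot: [-0.001, 0.0, 1.0, -0.0]
wrist_force: [-2.5, -1.0, -4.3]
opening: 0.285
time_s: 13.9
eef_pos: [0.6434, 0.072, 0.1061]
eef_rot: [-0.001, 0.0, 1.0, 0.0]
wrist_force: [-2.1, -0.6, -2.7]
opening: 0.285
```

```bash
python3 -m inch '[{"delta_pos":[0,0,0.7],"rotation":[0,0,0]},{"delta_pos":[0,0,0.6],"rotation":[0,0,0]},{"delta_pos":[0,0,0],"rotation":[0,0,0]}]'; python3 -m inch '[{"delta_pos":[0,0,0.25],"rotation":[0,0,0]},{"delta_pos":[0,0,0.2],"rotation":[0,0,0]},{"delta_pos":[0,0,0],"rotation":[0,0,0]}]';python3 -m inch '[{"delta_pos":[0,0,0.15],"rotation":[0,0,0]},{"delta_pos":[0,0,0],"rotation":[0,0,0]}]'
```

```text
time_s: 14.2
eef_pos: [0.6435, 0.072, 0.0935]
eef_rot: [-0.001, 0.0, 1.0, -0.0]
wrist_force: [-3.1, -0.7, -1.5]
opening: 0.284
time_s: 14.5
eef_pos: [0.6439, 0.072, 0.0903]
eef_rot: [-0.001, 0.0, 1.0, -0.0]
wrist_force: [-5.5, -0.5, 6.6]
opening: 0.288
time_s: 14.7
eef_pos: [0.6439, 0.072, 0.0902]
eef_rot: [-0.001, 0.0, 1.0, -0.0]
wrist_force: [-10.3, -1.0, 14.7]
opening: 0.287
```

```bash
python3 -m inch '[{"delta_pos":[0,0,0.03],"rotation":[0,0,0]},{"delta_pos":[0,0,0],"rotation":[0,0,0]}]'; python3 -m inch '[{"delta_pos":[0,0,-0.2],"rotation":[0,0,0]},{"delta_pos":[0,0,0],"rotation":[0,0,0]},{"delta_pos":[0,0,0],"rotation":[0,0,0]},{"delta_pos":[0,0,-2],"rotation":[0,0,0]},{"delta_pos":[0,0,-4],"rotation":[0,0,0]},{"delta_pos":[0,0,-2],"rotation":[0,0,0]},{"delta_pos":[0,0,0],"rotation":[0,0,0]}]' 5
python3 - <<'E'
from h import *
plan([.4125,.196,.165])
c=grab("scene"); crop(c,"s6",280,190,400,290,6)
c=grab("top"); crop(c,"t3",190,90,430,290,3)
E
```

```text
time_s: 14.9
eef_pos: [0.6439, 0.072, 0.0902]
eef_rot: [-0.0, 0.0, 1.0, -0.0]
wrist_force: [-11.8, -1.6, 16.2]
opening: 0.288
time_s: 15.6
eef_pos: [0.6468, 0.0719, 0.1739]
eef_rot: [0.004, 0.0, 1.0, -0.0]
wrist_force: [0.1, -0.1, 0.5]
opening: 0.586
now [0.6468 0.0719 0.1739] t 15.6 F [ 0.1 -0.1  0.5] open 0.586 q [-0.07  0.39  1.46  0.    1.28 -1.64]
 rot [-0.0004  0.007  -0.0008]  then shift cm [23.43 12.41  0.89]
```

View pics/s6.png

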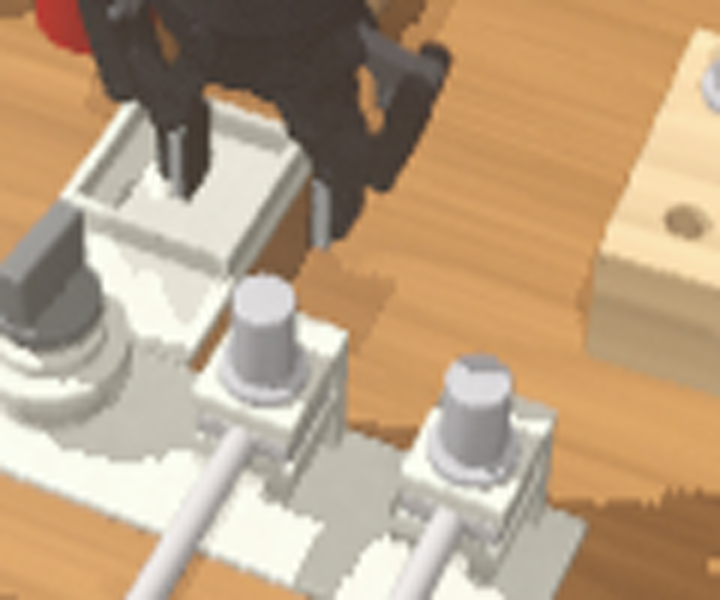

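View pics/t3.png

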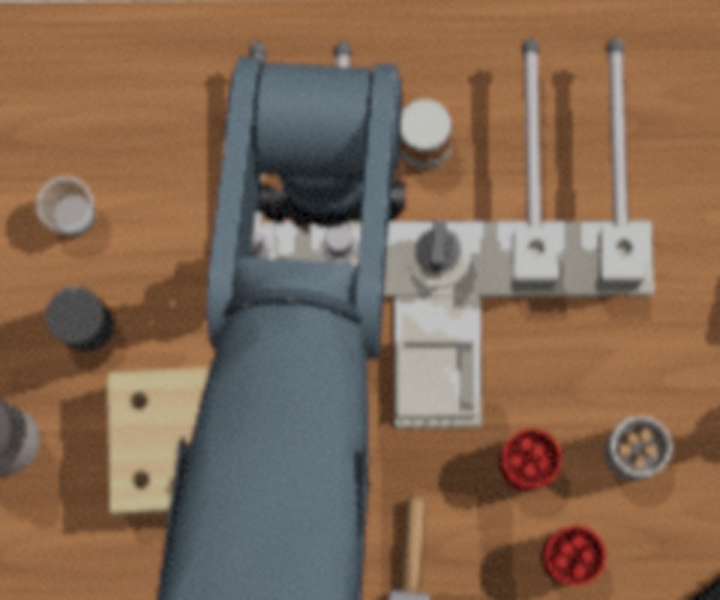

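```bash
python3 -m inch '[{"delta_pos":[2.9,1.5,0],"rotation":[0,0.005,0]},{"delta_pos":[2.9,1.55,0],"rotation":[0,0,0]},{"delta_pos":[2.9,1.55,0],"rotation":[0,0,0]},{"delta_pos":[2.9,1.55,0],"rotation":[0,0,0]},{"delta_pos":[2.9,1.55,0],"rotation":[0,0,0]},{"delta_pos":[2.9,1.55,0],"rotation":[0,0,0]},{"delta_pos":[2.9,1.55,0.5],"rotation":[0,0,0]},{"delta_pos":[2.9,1.55,0.5],"rotation":[0,0,0]},{"delta_pos":[0,0,0],"rotation":[0,0,0]},{"delta_pos":[0,0,0],"rotation":[0,0,0]}]'
python3 - <<'E'
from h import *
plan([.4135,.196,.083])
c=grab("wrist"); crop(c,"w13",120,100,520,400,2)
E
```

```text
time_s: 16.7
eef_pos: [0.411, 0.1958, 0.1597]
eef_rot: [-0.004, -0.0, 1.0, -0.0]
wrist_force: [0.6, 0.3, 0.9]
opening: 0.588
now [0.411  0.1958 0.1597] t 16.7 F [0.6 0.3 0.9] open 0.588 q [ 0.18 -0.01  1.96  0.    1.19 -1.39]
 rot [-0.0005 -0.0078  0.0005]  then shift cm [-0.25  0.02  7.67]
```

View pics/w13.png

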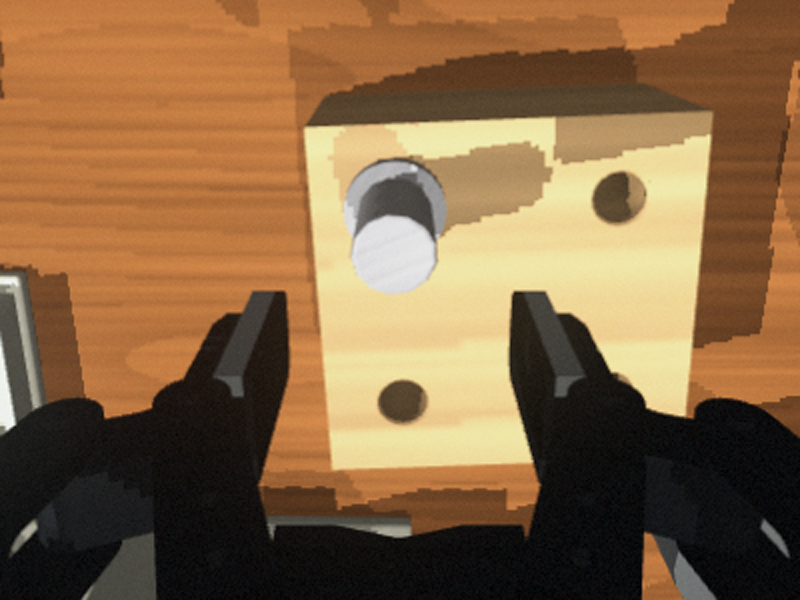

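Run:
```python
from h import *
c=grab("wrist")
p=at_z(c,(120+394/2,100+254/2),.116); print(p.round(4)); plan([p[0],p[1],.083])
```

```text
[0.4133 0.1952 0.116 ]
now [0.4125 0.1954 0.1605] t 16.8 F [-1.2  0.4  0.9] open 0.583 q [ 0.18 -0.    1.96  0.    1.19 -1.39]
 rot [-0.0003 -0.0063 -0.0011]  then shift cm [-0.08 -0.02  7.75]
```

```bash
python3 -m inch '[{"delta_pos":[-0.1,0,2.5],"rotation":[0,-0.003,0]},{"delta_pos":[0,0,3],"rotation":[0,0,0]},{"delta_pos":[0,0,2.2],"rotation":[0,0,0]},{"delta_pos":[0,0,0],"rotation":[0,0,0]},{"delta_pos":[0,0,0],"rotation":[0,0,0]}]'
python3 -m inch '[{"delta_pos":[0,0,0],"rotation":[0,0,0]},{"delta_pos":[0,0,0],"rotation":[0,0,0]},{"delta_pos":[0,0,0],"rotation":[0,0,0]},{"delta_pos":[0,0,0],"rotation":[0,0,0]}]' 1
python3 - <<'E'
from h import *
plan([.4133,.195,.082])
c=grab("wrist"); crop(c,"w14",120,100,520,400,2)
E
```

```text
time_s: 17.3
eef_pos: [0.4133, 0.1953, 0.084]
eef_rot: [-0.002, 0.001, 1.0, -0.0]
wrist_force: [-0.3, -0.5, -0.1]
opening: 0.586
time_s: 17.7
eef_pos: [0.4143, 0.1959, 0.0855]
eef_rot: [0.0, 0.0, 1.0, 0.0]
wrist_force: [0.4, 0.5, 6.2]
opening: 0.288
now [0.4143 0.1959 0.0855] t 17.7 F [0.4 0.5 6.2] open 0.288 q [ 0.18  0.12  2.01  0.    1.01 -1.39]
 rot [ 0.0004  0.0006 -0.0007]  then shift cm [ 0.1  -0.09  0.35]
```

View pics/w14.png

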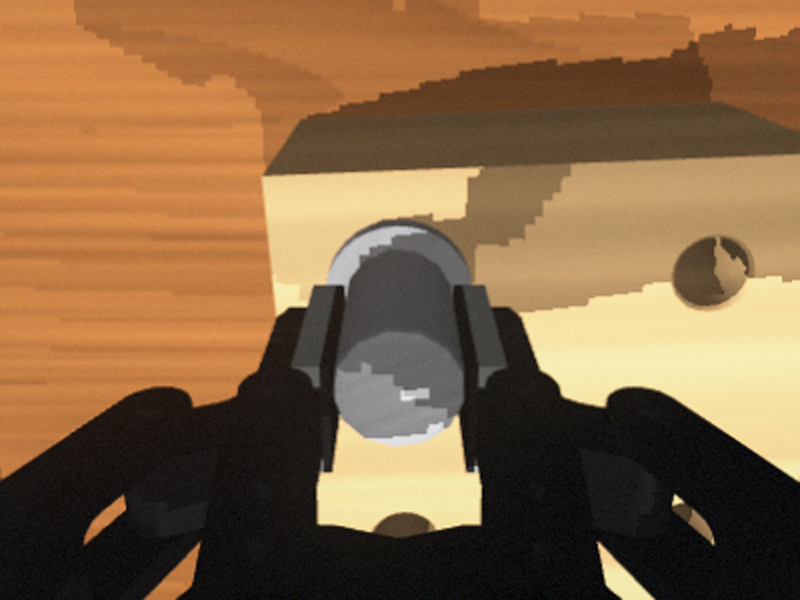

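```bash
python3 -m inch '[{"delta_pos":[0,0,-1],"rotation":[0,0,0]},{"delta_pos":[0,0,-4],"rotation":[0,0,0]},{"delta_pos":[0,0,-4],"rotation":[0,0,0]},{"delta_pos":[0,0,-4],"rotation":[0,0,0]},{"delta_pos":[-1.9,-2.7,0],"rotation":[0,0,0]},{"delta_pos":[-1.9,-2.7,0],"rotation":[0,0,0]},{"delta_pos":[-1.9,-2.7,0],"rotation":[0,0,0]},{"delta_pos":[-1.9,-2.7,0],"rotation":[0,0,0]},{"delta_pos":[-1.9,-2.7,0],"rotation":[0,0,0]},{"delta_pos":[-1.9,-2.7,0],"rotation":[0,0,0]}]'
python3 -m inch '[{"delta_pos":[-1.9,-2.7,0],"rotation":[0,0,0]},{"delta_pos":[-1.9,-2.7,0],"rotation":[0,0,0]},{"delta_pos":[-1.9,-2.7,0],"rotation":[0,0,0]},{"delta_pos":[-1.9,-2.7,0],"rotation":[0,0,0]},{"delta_pos":[-1.9,-2.7,0],"rotation":[0,0,0]},{"delta_pos":[-1.8,-2.7,0],"rotation":[0,0,0]},{"delta_pos":[0,0,1.5],"rotation":[0,0,0]},{"delta_pos":[0,0,2.5],"rotation":[0,0,0]},{"delta_pos":[0,0,0],"rotation":[0,0,0]},{"delta_pos":[0,0,0],"rotation":[0,0,0]}]'
python3 - <<'E'
from h import *
plan([.6412,-.128,.165])
crop(grab("wrist"),"w15",180,80,420,330,3)
E
```

```text
time_s: 18.75
eef_pos: [0.5272, 0.0327, 0.2141]
eef_rot: [-0.002, 0.0, 1.0, 0.0]
wrist_force: [0.2, 0.5, -1.1]
opening: 0.288
time_s: 19.75
eef_pos: [0.6388, -0.1276, 0.1729]
eef_rot: [-0.003, 0.0, 1.0, 0.001]
wrist_force: [0.9, -0.7, -1.0]
opening: 0.286
now [ 0.6388 -0.1276  0.1729] t 19.75 F [ 0.9 -0.7 -1. ] open 0.286 q [-0.38  0.4   1.45 -0.    1.3  -1.95]
 rot [ 0.001  -0.0051 -0.0004]  then shift cm [-0.24 -0.04  0.79]
```

View pics/w15.png

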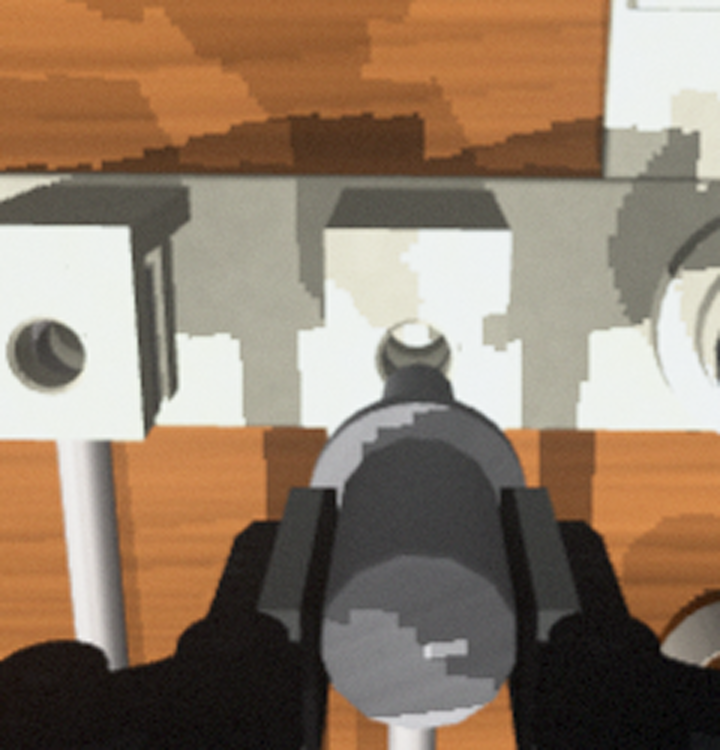

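```bash
python3 -m inch '[{"delta_pos":[-0.2,-0.1,0.5],"rotation":[0,-0.003,0]},{"delta_pos":[0,0,0.5],"rotation":[0,0,0]},{"delta_pos":[0,0,0],"rotation":[0,0,0]},{"delta_pos":[0,0,0],"rotation":[0,0,0]},{"delta_pos":[0,0,0],"rotation":[0,0,0]}]'
python3 - <<'E'
from h import *
plan([.6412,-.128,.165])
c=grab("wrist");crop(c,"w16",240,120,400,330,3)
c=grab("scene"); crop(c,"s7",210,170,310,250,7)
E
```

```text
time_s: 20.3
eef_pos: [0.6418, -0.1294, 0.1635]
eef_rot: [0.0, 0.0, 1.0, -0.0]
wrist_force: [0.6, 0.5, -1.5]
opening: 0.289
now [ 0.6418 -0.1294  0.1635] t 20.3 F [ 0.6  0.5 -1.5] open 0.289 q [-0.38  0.42  1.45 -0.    1.27 -1.95]
 rot [-0.0001  0.0002 -0.0008]  then shift cm [ 0.06  0.14 -0.15]
```

View pics/w16.png

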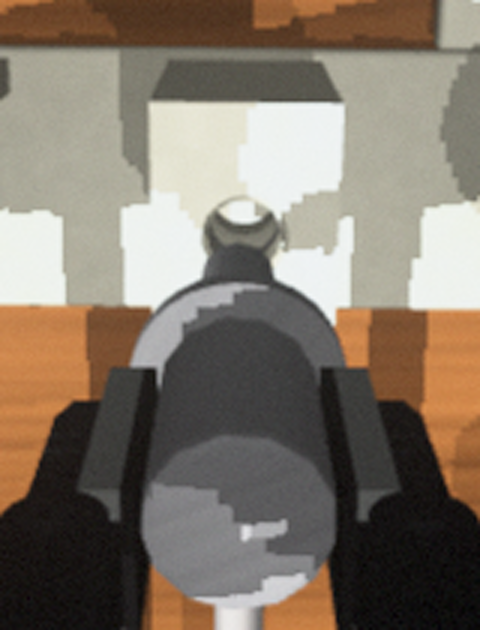

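View pics/s7.png

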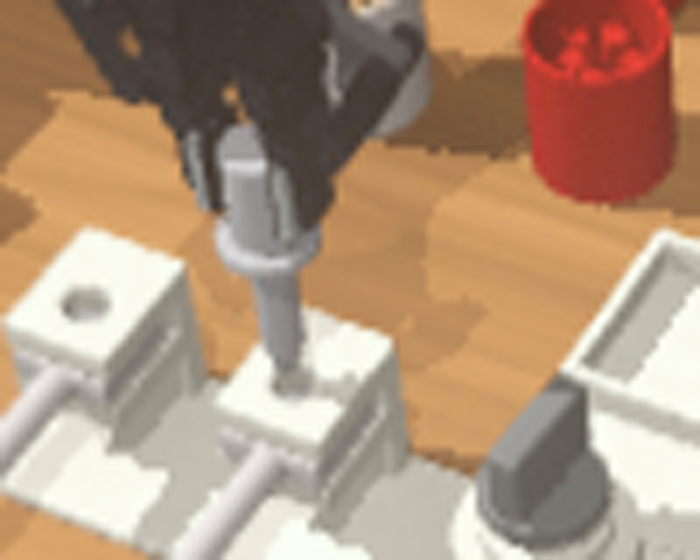

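```bash
python3 -m inch '[{"delta_pos":[0,0.07,1],"rotation":[0,0,0]},{"delta_pos":[0,0,1.2],"rotation":[0,0,0]},{"delta_pos":[0,0,0.5],"rotation":[0,0,0]},{"delta_pos":[0,0,0],"rotation":[0,0,0]}]'; python3 -m inch '[{"delta_pos":[0,0,0.8],"rotation":[0,0,0]},{"delta_pos":[0,0,0.7],"rotation":[0,0,0]},{"delta_pos":[0,0,0],"rotation":[0,0,0]}]';python3 -m inch '[{"delta_pos":[0,0,0.8],"rotation":[0,0,0]},{"delta_pos":[0,0,0.7],"rotation":[0,0,0]},{"delta_pos":[0,0,0],"rotation":[0,0,0]}]';python3 -m inch '[{"delta_pos":[0,0,0.6],"rotation":[0,0,0]},{"delta_pos":[0,0,0.5],"rotation":[0,0,0]},{"delta_pos":[0,0,0],"rotation":[0,0,0]}]'
```

```text
time_s: 20.8
eef_pos: [0.6406, -0.1284, 0.1341]
eef_rot: [-0.001, 0.0, 1.0, 0.001]
wrist_force: [-0.5, -0.1, -1.2]
opening: 0.286
time_s: 21.1
eef_pos: [0.6413, -0.1282, 0.12]
eef_rot: [-0.0, 0.0, 1.0, 0.0]
wrist_force: [-0.3, 1.9, -4.6]
opening: 0.286
time_s: 21.4
eef_pos: [0.6414, -0.1283, 0.1052]
eef_rot: [-0.0, 0.0, 1.0, 0.0]
wrist_force: [-0.4, 2.7, -3.9]
opening: 0.284
time_s: 21.7
eef_pos: [0.6416, -0.1284, 0.0947]
eef_rot: [-0.0, 0.0, 1.0, 0.0]
wrist_force: [-1.2, 4.3, -1.6]
opening: 0.285
```

```bash
python3 -m inch '[{"delta_pos":[0,0,0.2],"rotation":[0,0,0]},{"delta_pos":[0,0,0.1],"rotation":[0,0,0]},{"delta_pos":[0,0,0],"rotation":[0,0,0]}]'
```

```text
time_s: 22.0
eef_pos: [0.6418, -0.1285, 0.0926]
eef_rot: [0.0, 0.0, 1.0, 0.0]
wrist_force: [-2.8, 4.5, 3.4]
opening: 0.286
```

```bash
python3 -m inch '[{"delta_pos":[0,0,0.15],"rotation":[0,0,0]},{"delta_pos":[0,0,0],"rotation":[0,0,0]}]';python3 -m inch '[{"delta_pos":[0,0,0.12],"rotation":[0,0,0]},{"delta_pos":[0,0,0],"rotation":[0,0,0]}]'
python3 - <<'E'
from h import *
c=grab("scene"); crop(c,"s8",210,170,310,250,7)
E
```

```text
time_s: 22.2
eef_pos: [0.6419, -0.1285, 0.0912]
eef_rot: [0.0, 0.0, 1.0, 0.0]
wrist_force: [-2.3, 5.0, 4.1]
opening: 0.287
time_s: 22.4
eef_pos: [0.6421, -0.1285, 0.0908]
eef_rot: [0.0, 0.0, 1.0, 0.0]
wrist_force: [-3.5, 4.8, 8.6]
opening: 0.286
```

View pics/s8.png

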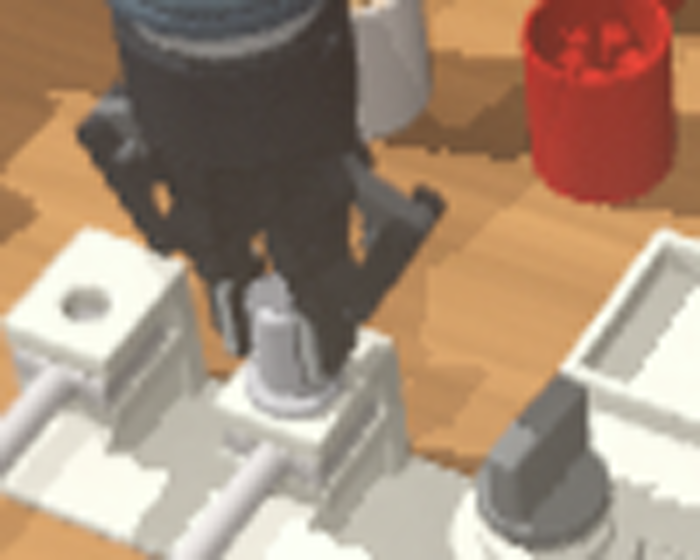

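```bash
python3 -m inch '[{"delta_pos":[0,0,0.12],"rotation":[0,0,0]},{"delta_pos":[0,0,0],"rotation":[0,0,0]},{"delta_pos":[0,0,0],"rotation":[0,0,0]}]'
python3 -m inch '[{"delta_pos":[0,0,-0.2],"rotation":[0,0,0]},{"delta_pos":[0,0,0],"rotation":[0,0,0]},{"delta_pos":[0,0,0],"rotation":[0,0,0]},{"delta_pos":[0,0,-2],"rotation":[0,0,0]},{"delta_pos":[0,0,-4],"rotation":[0,0,0]},{"delta_pos":[0,0,-2],"rotation":[0,0,0]},{"delta_pos":[0,0,0],"rotation":[0,0,0]}]' 5
python3 - <<'E'
from h import *
plan([.642,-.0283,.165])
c=grab("scene"); crop(c,"s9",200,170,400,300,4)
c=grab("wrist");crop(c,"w17",0,0,640,400,1)
E
```

```text
time_s: 22.75
eef_pos: [0.6423, -0.1285, 0.0907]
eef_rot: [0.001, 0.0, 1.0, -0.0]
wrist_force: [-6.3, 5.5, 14.2]
opening: 0.283
time_s: 23.45
eef_pos: [0.6441, -0.1301, 0.1745]
eef_rot: [0.003, 0.001, 1.0, -0.002]
wrist_force: [-0.5, 0.4, 0.3]
opening: 0.585
now [ 0.6441 -0.1301  0.1745] t 23.45 F [-0.5  0.4  0.3] open 0.585 q [-0.38  0.4   1.44 -0.    1.29 -1.95]
 rot [-0.0032  0.007  -0.0011]  then shift cm [ 0.21 10.18  0.95]
```

View pics/s9.png

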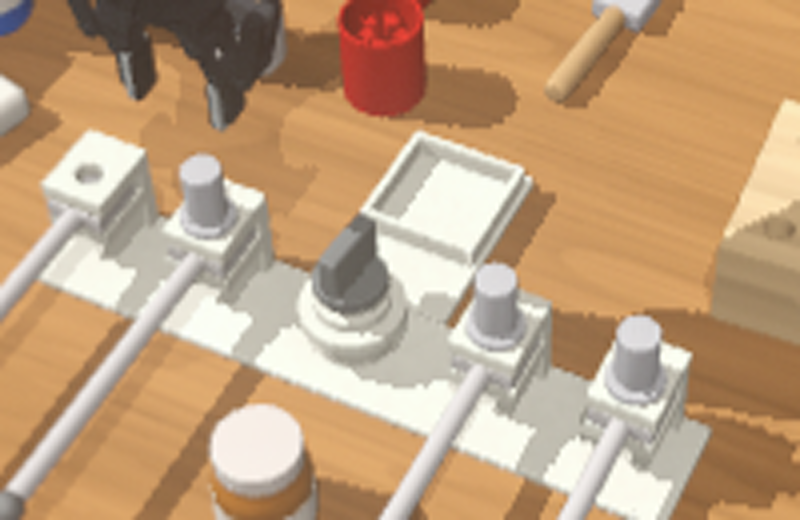

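View pics/w17.png

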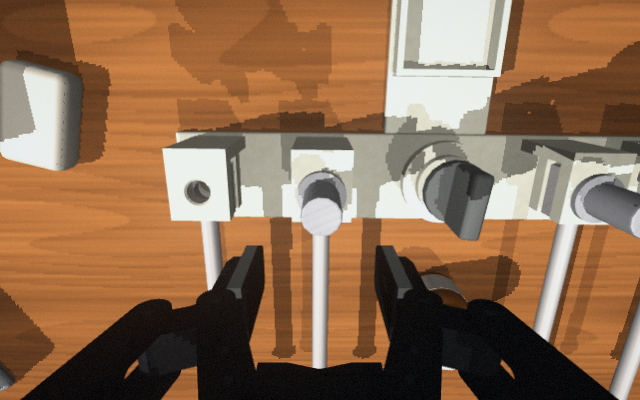

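```bash
python3 -m inch '[{"delta_pos":[0.1,2.5,0],"rotation":[-0.003,0.006,0]},{"delta_pos":[0.1,2.5,0],"rotation":[0,0,0]},{"delta_pos":[0,2.5,0],"rotation":[0,0,0]},{"delta_pos":[0,2.65,0.5],"rotation":[0,0,0]},{"delta_pos":[0,0,0],"rotation":[0,0,0]},{"delta_pos":[0,0,0],"rotation":[0,0,0]},{"delta_pos":[0,0,0],"rotation":[0,0,0]}]'
python3 - <<'E'
from h import *
plan([.642,-.0283,.08])
c=grab("wrist");crop(c,"w18",200,100,440,350,3)
E
```

```text
time_s: 24.25
eef_pos: [0.6393, -0.028, 0.1645]
eef_rot: [-0.004, 0.001, 1.0, 0.001]
wrist_force: [-0.2, -0.9, 0.5]
opening: 0.588
now [ 0.6393 -0.028   0.1645] t 24.25 F [-0.2 -0.9  0.5] open 0.588 q [-0.23  0.39  1.49  0.    1.27 -1.8 ]
 rot [ 0.0029 -0.0075 -0.0013]  then shift cm [-0.27 -0.03  8.45]
```

View pics/w18.png

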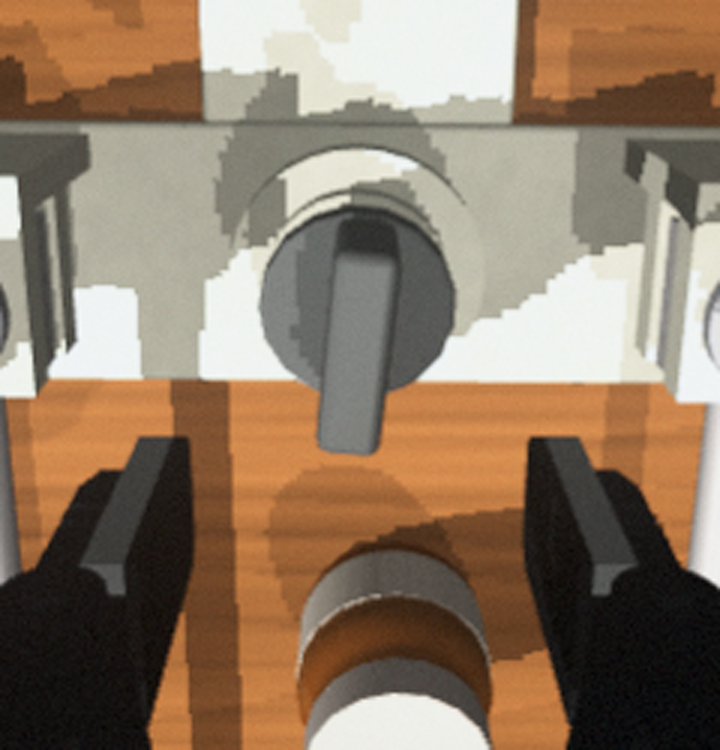

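Run:
```python
from h import *
c=grab("wrist")
A=np.array([at_z(c,(200+u/3,100+v/3),.106) for u,v in [(338,252),(399,258),(378,455),(317,447)]]);print(A.round(4),A.mean(0).round(4))
a=(A[:2].mean(0)-A[2:].mean(0)); print("len",np.linalg.norm(a),"dir deg",np.degrees(np.arctan2(a[1],a[0])), "w",np.linalg.norm(A[0]-A[1]))
plan([.642,-.0283,.08]); print(R.from_quat([1,0,0,0]).as_euler('xyz'))
```

```text
[[ 0.6188 -0.031   0.106 ]
 [ 0.6201 -0.0188  0.106 ]
 [ 0.6638 -0.0228  0.106 ]
 [ 0.6618 -0.0358  0.106 ]] [ 0.6411 -0.0271  0.106 ]
len 0.043527230161514406 dir deg 174.16908246171062 w 0.012347257650164959
now [ 0.6396 -0.0283  0.1651] t 24.35 F [-0.5 -0.2 -0.3] open 0.587 q [-0.23  0.39  1.49  0.    1.28 -1.8 ]
 rot [ 0.0028 -0.0065 -0.002 ]  then shift cm [-0.24  0.    8.51]
[3.14159265 0.         0.        ]
```

```bash
python3 -m inch '[{"delta_pos":[-0.22,0.05,0],"rotation":[0.003,-0.006,0.045]},{"delta_pos":[0,0,2],"rotation":[0,0,0.05]},{"delta_pos":[0,0,2],"rotation":[0,0,0]},{"delta_pos":[0,0,0],"rotation":[0,0,0]},{"delta_pos":[0,0,0],"rotation":[0,0,0]}]' 4
python3 - <<'E'
from h import *
plan([.642,-.0278,.08],np.pi/2-.1)
c=grab("wrist");crop(c,"w19",200,100,440,350,3)
E
```

```text
time_s: 24.85
eef_pos: [0.6418, -0.0274, 0.1255]
eef_rot: [-0.0, 0.048, 0.999, -0.0]
wrist_force: [-0.5, -0.5, 0.5]
opening: 0.468
now [ 0.6418 -0.0274  0.1255] t 24.85 F [-0.5 -0.5  0.5] open 0.468 q [-0.23  0.43  1.51 -0.    1.2  -1.7 ]
 rot [-0.0001 -0.0008  0.0034]  then shift cm [-0.03 -0.04  4.55]
```

View pics/w19.png

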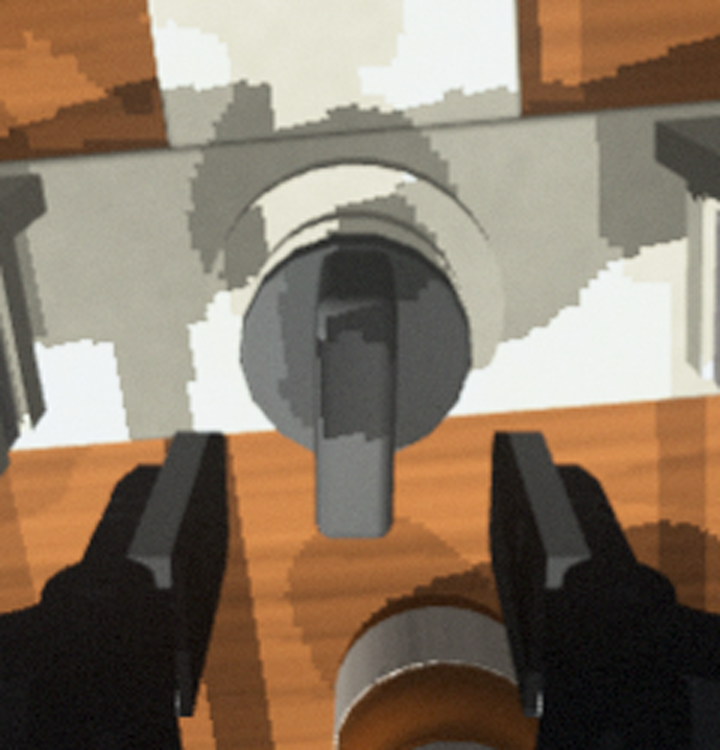

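```bash
python3 -m inch '[{"delta_pos":[0,-0.03,2],"rotation":[0,0,0]},{"delta_pos":[0,0,2.4],"rotation":[0,0,0]},{"delta_pos":[0,0,0],"rotation":[0,0,0]},{"delta_pos":[0,0,0],"rotation":[0,0,0]}]'
python3 -m inch '[{"delta_pos":[0,0,0],"rotation":[0,0,0]},{"delta_pos":[0,0,0],"rotation":[0,0,0]},{"delta_pos":[0,0,0],"rotation":[0,0,0]},{"delta_pos":[0,0,0],"rotation":[0,0,0]},{"delta_pos":[0,0,0],"rotation":[0,0,0]}]' 0.5
```

```text
time_s: 25.3
eef_pos: [0.6423, -0.0272, 0.0826]
eef_rot: [0.0, 0.048, 0.999, -0.0]
wrist_force: [0.9, 0.2, -0.3]
opening: 0.474
time_s: 25.8
eef_pos: [0.6431, -0.0279, 0.0828]
eef_rot: [0.001, 0.048, 0.999, -0.001]
wrist_force: [0.5, -4.9, 4.0]
opening: 0.15
```

Gripped. Push down 8 mm, watching the force.

```bash
python3 -m inch '[{"delta_pos":[0,0,0.3],"rotation":[0,0,0]},{"delta_pos":[0,0,0.3],"rotation":[0,0,0]},{"delta_pos":[0,0,0],"rotation":[0,0,0]}]'
python3 -m inch '[{"delta_pos":[0,0,0.2],"rotation":[0,0,0]},{"delta_pos":[0,0,0.15],"rotation":[0,0,0]},{"delta_pos":[0,0,0],"rotation":[0,0,0]}]'
```

```text
time_s: 26.1
eef_pos: [0.643, -0.0278, 0.0758]
eef_rot: [0.001, 0.048, 0.999, -0.001]
wrist_force: [4.3, -4.8, 2.0]
opening: 0.151
time_s: 26.4
eef_pos: [0.6433, -0.0278, 0.0755]
eef_rot: [0.001, 0.048, 0.999, -0.001]
wrist_force: [-6.7, -4.3, 21.0]
opening: 0.148
```

```bash
python3 -m inch '[{"delta_pos":[0,0,0.1],"rotation":[0,0,0]},{"delta_pos":[0,0,0.0],"rotation":[0,0,0]}]'
```

```text
time_s: 26.6
eef_pos: [0.6434, -0.0279, 0.0754]
eef_rot: [0.001, 0.048, 0.999, -0.001]
wrist_force: [-8.0, -3.4, 27.8]
opening: 0.15
```

```bash
python3 -m inch '[{"delta_pos":[0,0,-0.12],"rotation":[0,0,0.05]},{"delta_pos":[0,0,0],"rotation":[0,0,0.1]},{"delta_pos":[0,0,0],"rotation":[0,0,0.1]},{"delta_pos":[0,0,0],"rotation":[0,0,0.1]},{"delta_pos":[0,0,0],"rotation":[0,0,0.1]},{"delta_pos":[0,0,0],"rotation":[0,0,0.1]}]'
python3 -c "
from h import *
o=get_obs();plan([.6433,-.0279,.0754]);print(o['torque'])"
```

```text
time_s: 27.2
eef_pos: [0.6431, -0.0285, 0.0756]
eef_rot: [0.002, 0.319, 0.948, -0.001]
wrist_force: [-6.6, -7.1, 20.8]
opening: 0.152
now [ 0.6431 -0.0285  0.0756] t 27.2 F [-6.6 -7.1 20.8] open 0.152 q [-0.23  0.5   1.53 -0.    1.11 -1.15]
 rot [-0.0018  0.0033 -0.6495]  then shift cm [-0.02  0.06  0.02]
[-1.11039384  1.08876837  0.03823973]
```

```bash
python3 -m inch '[{"delta_pos":[0,0,-0.05],"rotation":[0,0,0.1]},{"delta_pos":[0,0,0],"rotation":[0,0,0.1]},{"delta_pos":[0,0,0],"rotation":[0,0,0.1]},{"delta_pos":[0,0,0],"rotation":[0,0,0.1]},{"delta_pos":[0,0,0],"rotation":[0,0,0.1]},{"delta_pos":[0,0,0],"rotation":[0,0,0.1]},{"delta_pos":[0,0,0],"rotation":[0,0,0]}]'
python3 -c "
from h import *
o=get_obs();plan([.6433,-.0279,.0754]);print(o['torque'])"
```

```text
time_s: 27.9
eef_pos: [0.6426, -0.0289, 0.0756]
eef_rot: [0.001, 0.584, 0.811, -0.001]
wrist_force: [-7.1, -7.4, 19.6]
opening: 0.15
now [ 0.6426 -0.0289  0.0756] t 27.9 F [-7.1 -7.4 19.6] open 0.15 q [-0.23  0.5   1.53 -0.    1.11 -0.55]
 rot [-0.002   0.0031 -1.2485]  then shift cm [-0.07  0.1   0.02]
[-1.41429327  1.19877605 -0.05068318]
```

```bash
python3 -m inch '[{"delta_pos":[0,0,0],"rotation":[0,0,0.1]},{"delta_pos":[0,0,0],"rotation":[0,0,0.1]},{"delta_pos":[0,0,0],"rotation":[0,0,0.1]},{"delta_pos":[0,0,0],"rotation":[0,0,0.03]},{"delta_pos":[0,0,0],"rotation":[0,0,0]}]'
python3 -c "
from h import *
o=get_obs();plan([.6433,-.0279,.0754]);print(o['torque'])"; python3 -m inch '[{"delta_pos":[0,0,0],"rotation":[0,0,0.05]},{"delta_pos":[0,0,0],"rotation":[0,0,0]}]'
python3 -c "
from h import *
o=get_obs();plan([.6433,-.0279,.0754]);print(o['torque'])"
```

```text
time_s: 28.4
eef_pos: [0.6423, -0.029, 0.0756]
eef_rot: [0.002, 0.708, 0.706, -0.001]
wrist_force: [-7.9, -8.1, 20.5]
opening: 0.151
now [ 0.6423 -0.029   0.0756] t 28.4 F [-7.9 -8.1 20.5] open 0.151 q [-0.23  0.5   1.53 -0.    1.11 -0.22]
 rot [-0.0029  0.0035 -1.574 ]  then shift cm [-0.1   0.11  0.02]
[-1.50875392  1.38358646  1.06499093]
time_s: 28.6
eef_pos: [0.6423, -0.029, 0.0756]
eef_rot: [0.002, 0.725, 0.688, -0.001]
wrist_force: [-9.0, -7.6, 20.0]
opening: 0.147
now [ 0.6423 -0.029   0.0756] t 28.6 F [-9.  -7.6 20. ] open 0.147 q [-0.23  0.5   1.53 -0.    1.11 -0.17]
 rot [-0.0031  0.004  -1.623 ]  then shift cm [-0.1   0.11  0.02]
[-1.46565563  1.42477474  1.68505574]
```

```bash
python3 -m inch '[{"delta_pos":[0,0,-0.1],"rotation":[0,0,0]},{"delta_pos":[0,0,0],"rotation":[0,0,0]},{"delta_pos":[0,0,0],"rotation":[0,0,0]},{"delta_pos":[0,0,-2],"rotation":[0,0,0]},{"delta_pos":[0,0,-3],"rotation":[0,0,0]},{"delta_pos":[0,0,-3],"rotation":[0,0,0]},{"delta_pos":[0,0,0],"rotation":[0,0,0]},{"delta_pos":[0,0,0],"rotation":[0,0,0]}]' 4
python3 - <<'E'
from h import *
plan([.6423,-.029,.0754],np.pi/2-1.6)
c=grab("wrist");crop(c,"w20",200,100,440,350,3)
c=grab("scene"); crop(c,"s10",200,170,400,300,4)
E
```

```text
time_s: 29.4
eef_pos: [0.642, -0.0267, 0.1538]
eef_rot: [0.0, 0.726, 0.687, 0.0]
wrist_force: [-0.1, -0.5, -0.6]
opening: 0.468
now [ 0.642  -0.0267  0.1538] t 29.4 F [-0.1 -0.5 -0.6] open 0.468 q [-0.23  0.4   1.49  0.    1.25 -0.17]
 rot [ 0.0004 -0.0001 -0.0255]  then shift cm [-0.23  0.04  7.84]
```

View pics/w20.png

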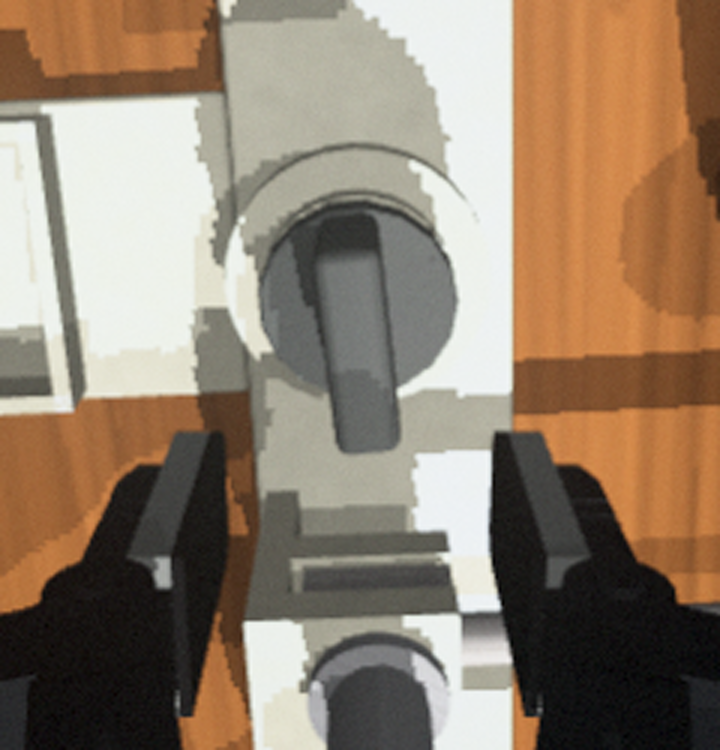

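View pics/s10.png

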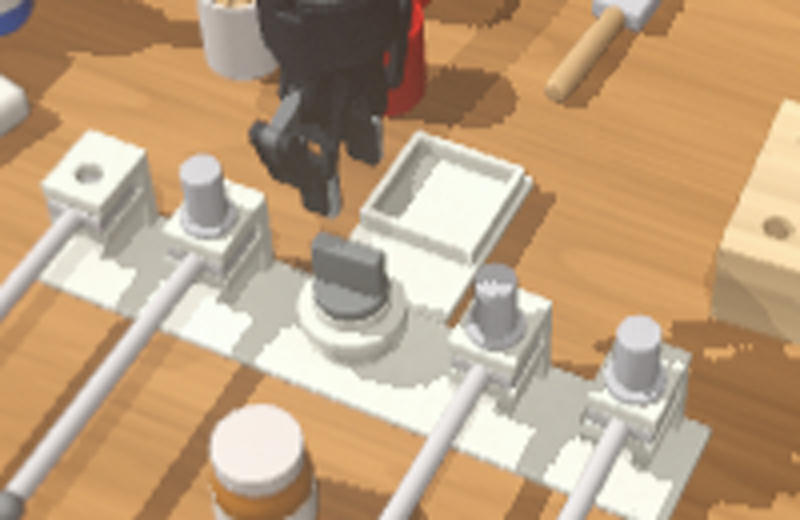

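Run:
```python
from h import *
c=grab("wrist")
for z in (.098,.106):
    A=np.array([at_z(c,(200+u/3,100+v/3),z) for u,v in [(317,255),(381,250),(401,445),(340,452)]]);
    a=A[:2].mean(0)-A[2:].mean(0); print(z,A.mean(0).round(4),"len",np.linalg.norm(a),"deg",np.degrees(np.arctan2(a[1],a[0])),"w",np.linalg.norm(A[0]-A[1]),np.linalg.norm(A[2]-A[3]))
```

```text
0.098 [ 0.6412 -0.0253  0.098 ] len 0.04249301070281901 deg 92.76278248753253 w 0.012590167095523864 0.012790013809509252
0.106 [ 0.6414 -0.0222  0.106 ] len 0.04075601543394096 deg 92.76278248753268 w 0.01207551632548893 0.012267193865510097
```

```bash
python3 -m inch '[{"delta_pos":[0,0,1],"rotation":[0,0,0]},{"delta_pos":[0,0,2],"rotation":[0,0,0]},{"delta_pos":[0,0,1.5],"rotation":[0,0,0]},{"delta_pos":[0,0,0.5],"rotation":[0,0,0]},{"delta_pos":[0,0,0],"rotation":[0,0,0]}]' 0
python3 -m inch '[{"delta_pos":[0,0,0.3],"rotation":[0,0,0]},{"delta_pos":[0,0,0],"rotation":[0,0,0]}]'
python3 -m inch '[{"delta_pos":[0,0,0.2],"rotation":[0,0,0]},{"delta_pos":[0,0,0],"rotation":[0,0,0]}]'
```

```text
time_s: 30.05
eef_pos: [0.6408, -0.0268, 0.1019]
eef_rot: [-0.001, 0.726, 0.687, -0.001]
wrist_force: [-0.3, -0.2, 0.6]
opening: -0.0
time_s: 30.25
eef_pos: [0.6423, -0.0271, 0.1012]
eef_rot: [0.0, 0.726, 0.687, 0.0]
wrist_force: [-0.6, 0.9, 0.0]
opening: 0.002
time_s: 30.45
eef_pos: [0.642, -0.0271, 0.099]
eef_rot: [0.0, 0.726, 0.687, 0.0]
wrist_force: [-0.6, -0.2, 0.6]
opening: 0.001
```

```bash
python3 -m inch '[{"delta_pos":[0,0,0.15],"rotation":[0,0,0]},{"delta_pos":[0,0,0],"rotation":[0,0,0]}]'
python3 -m inch '[{"delta_pos":[0,0,0.15],"rotation":[0,0,0]},{"delta_pos":[0,0,0],"rotation":[0,0,0]}]'
python3 -m inch '[{"delta_pos":[0,0,0.1],"rotation":[0,0,0]},{"delta_pos":[0,0,0],"rotation":[0,0,0]}]'
```

```text
time_s: 30.65
eef_pos: [0.6425, -0.0272, 0.098]
eef_rot: [0.001, 0.726, 0.687, 0.0]
wrist_force: [-0.1, 0.2, 2.9]
opening: 0.004
time_s: 30.85
eef_pos: [0.6428, -0.0272, 0.0979]
eef_rot: [0.001, 0.726, 0.687, 0.0]
wrist_force: [-3.1, 0.4, 10.5]
opening: -0.001
time_s: 31.05
eef_pos: [0.6431, -0.0272, 0.0979]
eef_rot: [0.001, 0.726, 0.687, 0.001]
wrist_force: [-4.7, -0.0, 16.3]
opening: -0.003
```

```bash
python3 -m inch '[{"delta_pos":[0,0,-1],"rotation":[0,0,0]},{"delta_pos":[0,0,-2],"rotation":[0,0,-0.14]},{"delta_pos":[0,0,-2],"rotation":[0,0,-0.15]},{"delta_pos":[0,0,-2],"rotation":[0,0,-0.15]},{"delta_pos":[0,0,-2],"rotation":[0,0,-0.15]},{"delta_pos":[0,0,-2],"rotation":[0,0,-0.15]},{"delta_pos":[0,0,-1],"rotation":[0,0,-0.15]},{"delta_pos":[0,0,0],"rotation":[0,0,-0.15]},{"delta_pos":[0,0,0],"rotation":[0,0,-0.15]},{"delta_pos":[0,0,0],"rotation":[0,0,-0.15]}]' 8.5
python3 -m inch '[{"delta_pos":[0,0,0],"rotation":[0,0,-0.15]},{"delta_pos":[0,0,0],"rotation":[0,0,-0.13]},{"delta_pos":[0,0,0],"rotation":[0,0,0]}]'
python3 - <<'E'
from h import *
plan([.58,.345,.22])
c=grab("top"); crop(c,"t4",190,90,430,290,3)
E
```

```text
time_s: 32.05
eef_pos: [0.6418, -0.027, 0.2148]
eef_rot: [-0.0, 0.139, 0.99, -0.0]
wrist_force: [-0.6, 0.3, -0.2]
opening: 0.999
time_s: 32.35
eef_pos: [0.6418, -0.027, 0.2147]
eef_rot: [-0.0, 0.002, 1.0, -0.0]
wrist_force: [-0.6, 0.2, 0.0]
opening: 0.994
now [ 0.6418 -0.027   0.2147] t 32.35 F [-0.6  0.2  0. ] open 0.994 q [-0.23  0.34  1.44 -0.    1.36 -1.79]
 rot [-0.0001 -0.0003 -0.0047]  then shift cm [ 6.18 37.2  -0.53]
```

View pics/t4.png

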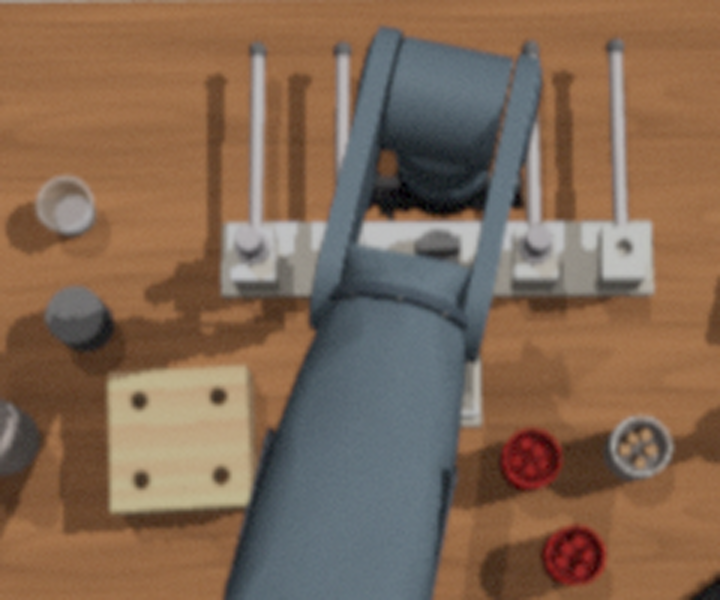

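```bash
python3 -m inch '[{"delta_pos":[0.5,3.1,0],"rotation":[0,0,0]},{"delta_pos":[0.5,3.1,0],"rotation":[0,0,0]},{"delta_pos":[0.5,3.1,0],"rotation":[0,0,0]},{"delta_pos":[0.5,3.1,0],"rotation":[0,0,0]},{"delta_pos":[0.5,3.1,0],"rotation":[0,0,0]},{"delta_pos":[0.5,3.1,0],"rotation":[0,0,0]},{"delta_pos":[0.5,3.1,0],"rotation":[0,0,0]},{"delta_pos":[0.5,3.1,0],"rotation":[0,0,0]},{"delta_pos":[0.5,3.1,0],"rotation":[0,0,0]},{"delta_pos":[0.5,3.1,0],"rotation":[0,0,0]}]'
python3 -m inch '[{"delta_pos":[0.6,3.1,0],"rotation":[0,0,0]},{"delta_pos":[0.6,3.1,0],"rotation":[0,0,0]},{"delta_pos":[0,0,2],"rotation":[0,0,0]},{"delta_pos":[0,0,2],"rotation":[0,0,0]},{"delta_pos":[0,0,0],"rotation":[0,0,0]},{"delta_pos":[0,0,0],"rotation":[0,0,0]}]'
python3 - <<'E'
from h import *
plan([.58,.345,.22])
c=grab("wrist"); crop(c,"w21",0,0,640,400,1)
E
```

```text
time_s: 33.4
eef_pos: [0.5933, 0.2845, 0.2147]
eef_rot: [-0.0, 0.005, 1.0, -0.0]
wrist_force: [-0.5, 0.4, 0.6]
opening: 0.997
time_s: 34.0
eef_pos: [0.5819, 0.3452, 0.1746]
eef_rot: [-0.001, 0.004, 1.0, -0.0]
wrist_force: [1.0, -0.3, 0.2]
opening: 0.998
now [0.5819 0.3452 0.1746] t 34.0 F [ 1.  -0.3  0.2] open 0.998 q [ 0.36  0.45  1.38 -0.    1.31 -1.2 ]
 rot [-0.0005 -0.001  -0.0078]  then shift cm [ 0.19 -0.02 -4.54]
```

View pics/w21.png

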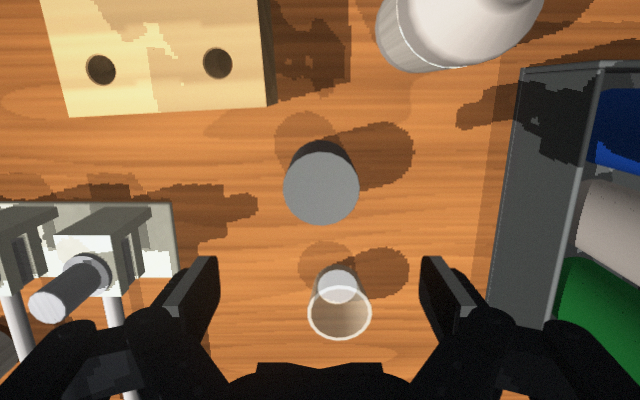

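Run:
```python
from h import *
c=grab("wrist"); p=at_z(c,(321.5,187),.062); print(p.round(4)); plan([p[0],p[1],.032])
print("dose",at_z(c,(340,314),.05).round(4), "box corner",at_z(c,(495,325),.08).round(4))
```

```text
[0.5798 0.3481 0.062 ]
now [0.5829 0.3453 0.1762] t 34.1 F [-0.   0.4 -0.2] open 0.996 q [ 0.36  0.45  1.38 -0.    1.31 -1.2 ]
 rot [ 0.0006  0.0018 -0.0074]  then shift cm [ 0.31  0.28 14.42]
dose [0.7035 0.3643 0.05  ] box corner [0.6933 0.4895 0.08  ]
```

```bash
python3 -m inch '[{"delta_pos":[0.25,0.25,2],"rotation":[0,0,-0.007]},{"delta_pos":[0,0,3],"rotation":[0,0,0]},{"delta_pos":[0,0,3],"rotation":[0,0,0]},{"delta_pos":[0,0,0],"rotation":[0,0,0]},{"delta_pos":[0,0,0],"rotation":[0,0,0]}]'
python3 - <<'E'
from h import *
plan([.58,.348,.032])
c=grab("wrist"); crop(c,"w22",0,0,640,400,1)
E
```

```text
time_s: 34.6
eef_pos: [0.5801, 0.3478, 0.0957]
eef_rot: [0.0, -0.0, 1.0, 0.0]
wrist_force: [-0.4, 0.0, -0.0]
opening: 0.993
now [0.5801 0.3478 0.0957] t 34.6 F [-0.4  0.  -0. ] open 0.993 q [ 0.37  0.53  1.43 -0.    1.18 -1.21]
 rot [0.0001 0.0004 0.0004]  then shift cm [0.01 0.02 6.37]
```

View pics/w22.png

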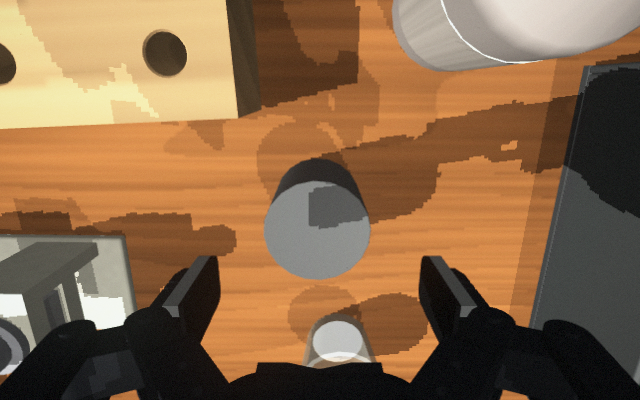

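```bash
python3 - <<'E'
from h import *
c=grab("wrist"); p=at_z(c,(317.5,229),.062); print(p.round(4)); plan([p[0],p[1],.028])
E
python3 -m inch '[{"delta_pos":[0,-0.03,2],"rotation":[0,0,0]},{"delta_pos":[0,0,2.5],"rotation":[0,0,0]},{"delta_pos":[0,0,2.2],"rotation":[0,0,0]},{"delta_pos":[0,0,0],"rotation":[0,0,0]},{"delta_pos":[0,0,0],"rotation":[0,0,0]}]'
python3 -c "
from h import *
plan([.58,.348,.028])"
```

```text
[0.58   0.3482 0.062 ]
now [0.5813 0.3484 0.0976] t 34.7 F [0.5 0.3 0.4] open 0.991 q [ 0.37  0.53  1.43 -0.    1.18 -1.21]
 rot [0.0014 0.0039 0.0008]  then shift cm [ 0.13 -0.02  6.96]
time_s: 35.2
eef_pos: [0.5806, 0.3479, 0.0295]
eef_rot: [0.001, -0.001, 1.0, 0.0]
wrist_force: [-0.1, 0.4, 0.2]
opening: 0.996
now [0.5806 0.3479 0.0295] t 35.2 F [-0.1  0.4  0.2] open 0.996 q [ 0.36  0.62  1.45 -0.    1.07 -1.21]
 rot [0.0006 0.0017 0.0011]  then shift cm [0.06 0.01 0.15]
```

```bash
python3 -m inch '[{"delta_pos":[0,0,0],"rotation":[0,0,0]},{"delta_pos":[0,0,0],"rotation":[0,0,0]},{"delta_pos":[0,0,0],"rotation":[0,0,0]},{"delta_pos":[0,0,0],"rotation":[0,0,0]},{"delta_pos":[0,0,0],"rotation":[0,0,0]}]' 4.5
python3 - <<'E'
from h import *
plan([.58,.348,.028])
c=grab("wrist"); crop(c,"w23",0,0,640,400,1)
E
```

```text
time_s: 35.7
eef_pos: [0.5815, 0.3483, 0.0307]
eef_rot: [0.002, -0.001, 1.0, 0.001]
wrist_force: [-0.3, -0.1, 6.1]
opening: 0.687
now [0.5815 0.3483 0.0307] t 35.7 F [-0.3 -0.1  6.1] open 0.687 q [ 0.37  0.62  1.45 -0.    1.07 -1.21]
 rot [0.0015 0.0044 0.0012]  then shift cm [ 0.15 -0.03  0.27]
```

View pics/w23.png

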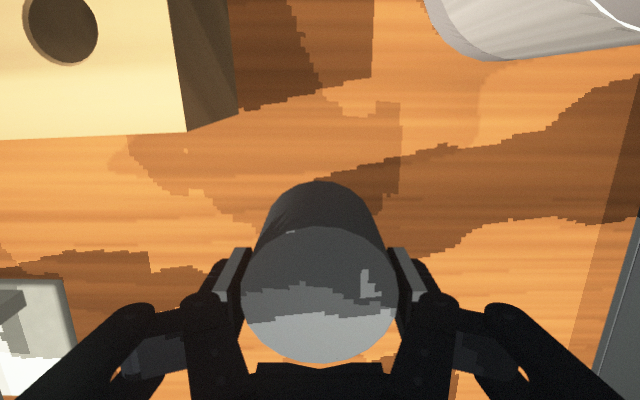

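```bash
python3 - <<'E'
from h import *
c=grab("wrist"); p=at_z(c,(320,294),.062); print(p.round(4), get_obs()["eef_pos"].round(4))
E
python3 -m inch '[{"delta_pos":[0,0,-1],"rotation":[0,0,0]},{"delta_pos":[0,0,-3],"rotation":[0,0,0]},{"delta_pos":[0,0,-4],"rotation":[0,0,0]},{"delta_pos":[0,0,-4],"rotation":[0,0,0]},{"delta_pos":[0,0,-3],"rotation":[0,0,0]},{"delta_pos":[0,0,-2],"rotation":[0,0,0]},{"delta_pos":[0,0,0],"rotation":[0,0,0]}]'
python3 -c "
from h import *
plan([.6425,-.0278,.2])"
```

```text
[0.5783 0.3494 0.062 ] [0.5816 0.3483 0.0307]
time_s: 36.5
eef_pos: [0.5817, 0.3485, 0.2031]
eef_rot: [0.004, -0.001, 1.0, 0.001]
wrist_force: [0.4, 0.3, -0.4]
opening: 0.69
now [0.5817 0.3485 0.2031] t 36.5 F [ 0.4  0.3 -0.4] open 0.69 q [ 0.37  0.42  1.36 -0.    1.35 -1.21]
 rot [0.0028 0.0076 0.0014]  then shift cm [ -6.08 -37.63   0.31]
```

```bash
python3 -m inch '[{"delta_pos":[-0.47,-2,0],"rotation":[0.002,0.005,0]},{"delta_pos":[-0.47,-2.9,0],"rotation":[0,0,0]},{"delta_pos":[-0.47,-2.9,0],"rotation":[0,0,0]},{"delta_pos":[-0.47,-2.9,0],"rotation":[0,0,0]},{"delta_pos":[-0.47,-2.9,0],"rotation":[0,0,0]},{"delta_pos":[-0.47,-2.9,0],"rotation":[0,0,0]},{"delta_pos":[-0.47,-2.9,0],"rotation":[0,0,0]},{"delta_pos":[-0.47,-2.9,0],"rotation":[0,0,0]},{"delta_pos":[-0.47,-2.9,0],"rotation":[0,0,0]},{"delta_pos":[-0.47,-2.9,0],"rotation":[0,0,0]}]'
python3 -m inch '[{"delta_pos":[-0.47,-2.9,0],"rotation":[0,0,0]},{"delta_pos":[-0.47,-2.9,0],"rotation":[0,0,0]},{"delta_pos":[-0.4,-2.5,0],"rotation":[0,0,0]},{"delta_pos":[0,-1.1,0],"rotation":[0,0,0]},{"delta_pos":[0,0,0],"rotation":[0,0,0]},{"delta_pos":[0,0,0],"rotation":[0,0,0]},{"delta_pos":[0,0,0],"rotation":[0,0,0]}]'
python3 - <<'E'
from h import *
plan([.6425,-.0278,.2])
c=grab("wrist"); crop(c,"w24",0,0,640,400,1)
c=grab("scene"); crop(c,"s11",200,140,400,290,4)
E
```

```text
time_s: 37.5
eef_pos: [0.626, 0.0655, 0.1965]
eef_rot: [-0.004, -0.001, 1.0, -0.001]
wrist_force: [0.1, 0.0, -1.2]
opening: 0.693
time_s: 38.2
eef_pos: [0.6401, -0.026, 0.1979]
eef_rot: [-0.003, -0.001, 1.0, -0.001]
wrist_force: [-0.0, 0.2, -0.4]
opening: 0.691
now [ 0.6401 -0.026   0.1979] t 38.2 F [-0.   0.2 -0.4] open 0.691 q [-0.22  0.36  1.46 -0.    1.33 -1.8 ]
 rot [-0.0016 -0.0055  0.0025]  then shift cm [-0.24 -0.18 -0.21]
```

View pics/w24.png

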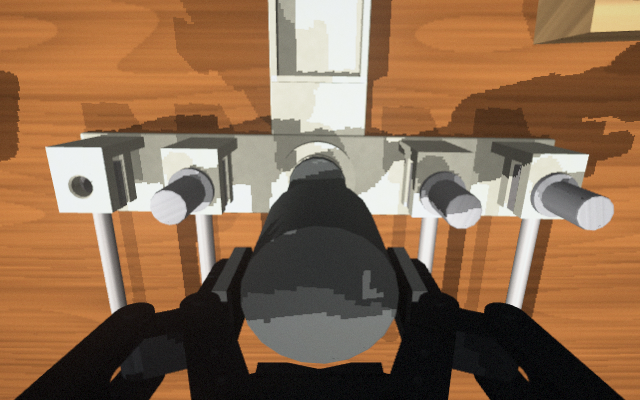

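View pics/s11.png

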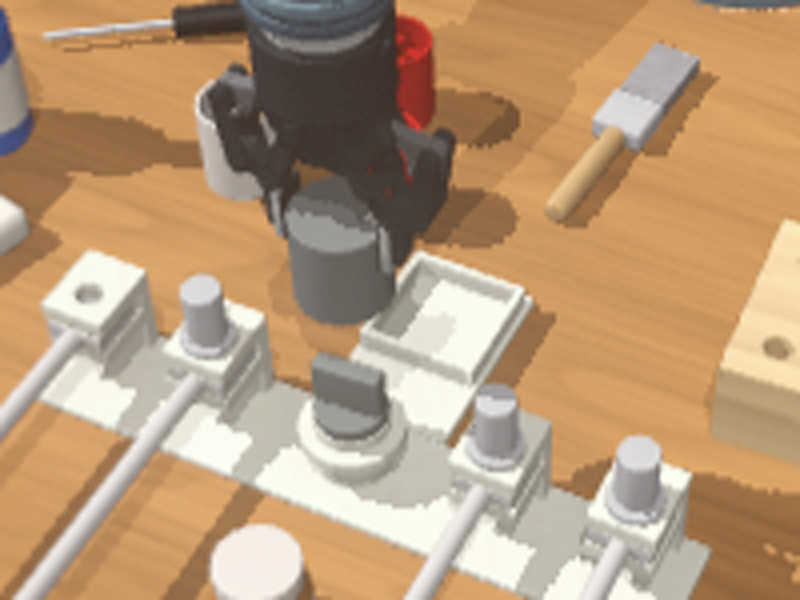

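```bash
python3 -m inch '[{"delta_pos":[-0.35,-0.2,1],"rotation":[-0.002,-0.005,0.002]},{"delta_pos":[0,0,2],"rotation":[0,0,0]},{"delta_pos":[0,0,2.5],"rotation":[0,0,0]},{"delta_pos":[0,0,0],"rotation":[0,0,0]},{"delta_pos":[0,0,0],"rotation":[0,0,0]},{"delta_pos":[0,0,0],"rotation":[0,0,0]}]'
python3 - <<'E'
from h import *
plan([.6436,-.0283,.137])
o=get_obs();P=o["eef_pos"]
c=grab("wrist"); 
im=c["color"].copy()
def dr(c,im,pts,col):
    cv2.polylines(im,[np.round(proj(c,pts)*8).astype(int).reshape(-1,1,2)],True,col,1,cv2.LINE_AA,3)
K=[.6428,-.0283]
cap=[P[0]-.001,P[1],P[2]-.0307]
for c,n,b in((c,"w25",None),(grab("scene"),"s12",(230,130,350,280))):
    im=c["color"].copy()
    dr(c,im,circ(K+[.044],.034),(0,200,0)); dr(c,im,circ([cap[0],cap[1],cap[2]+.062],.03),(255,0,0)); dr(c,im,circ(cap,.03),(255,0,0)); dr(c,im,circ(K+[.064],.024),(0,255,255))
    c["color"]=im
    crop(c,n,*(b or (0,0,640,400)),k=4 if b else 1)
E
```

```text
time_s: 38.9
eef_pos: [0.6448, -0.0295, 0.1445]
eef_rot: [0.001, 0.0, 1.0, -0.0]
wrist_force: [0.3, 0.6, -0.8]
opening: 0.692
now [ 0.6448 -0.0295  0.1445] t 38.9 F [ 0.3  0.6 -0.8] open 0.692 q [-0.23  0.42  1.49 -0.    1.23 -1.8 ]
 rot [-0.0006  0.002  -0.0006]  then shift cm [0.12 0.12 0.75]
```

View pics/w25.png

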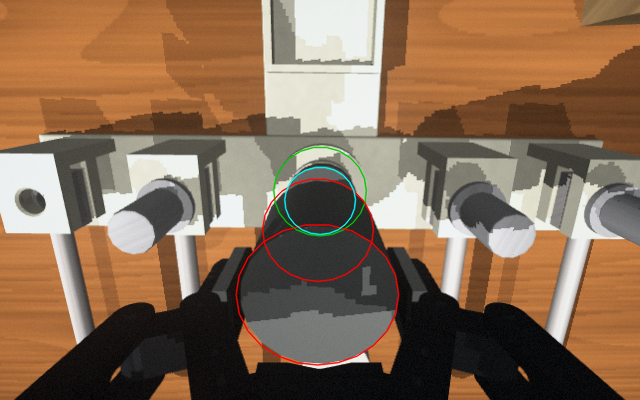

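View pics/s12.png

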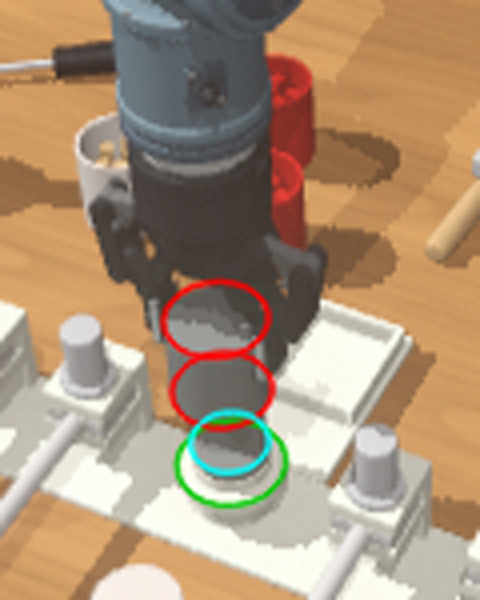

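Run:
```python
from h import *
c=grab("scene"); crop(c,"s13",260,190,310,265,8)
c=grab("wrist"); crop(c,"w26",220,130,420,380,3)
```

```text
(no output)
```

View pics/s13.png

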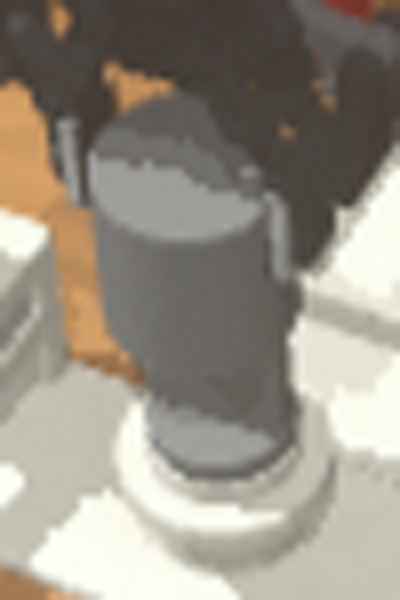

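View pics/w26.png

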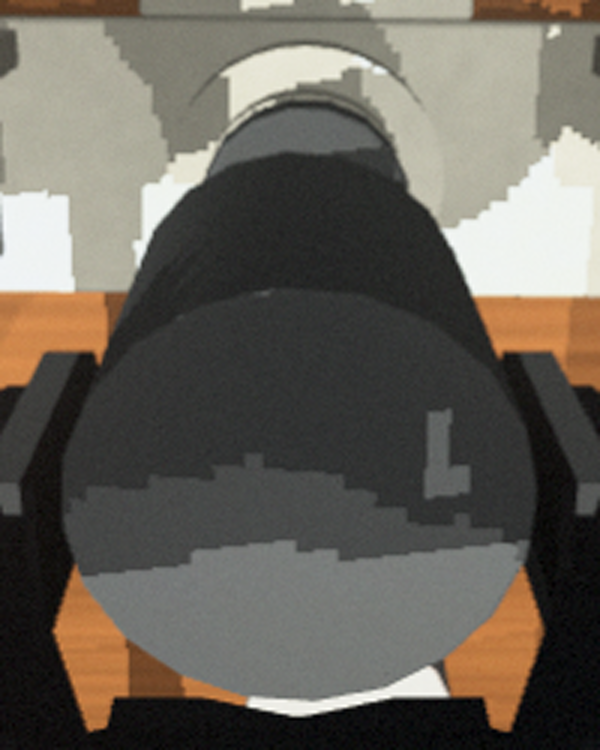

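Run:
```python
from h import *
c=grab("wrist");o=get_obs();P=o["eef_pos"];print(P.round(4))
a=at_z(c,(322,163.7),.064);print("K from disc",(a+[.024,0,0]).round(4))
a=at_z(c,(322,144.3),.044);print("K from collar",(a+[.034,0,0]).round(4))
z=P[2]+.0313
m=(at_z(c,(319.7,130+288/3),z)+at_z(c,(319.7,130+700/3),z))/2; print("cap top",m.round(4), "diam",np.linalg.norm(at_z(c,(319.7,130+288/3),z)-at_z(c,(319.7,130+700/3),z)))
a=at_z(c,(220+62/3,295),z);b=at_z(c,(220+536/3,295),z);print(a,b,(a+b)/2,np.linalg.norm(a-b))
s=grab("scene")
# scene: cap top ellipse and collar
a=[at_z(s,(260+u/8,190+v/8),z) for u,v in [(90,168),(272,168)]]; print("cap scene",np.mean(a,0).round(4),np.linalg.norm(a[0]-a[1]))
a=[at_z(s,(260+u/8,190+v/8),.044) for u,v in [(115,455),(335,455)]]; print("collar scene",np.mean(a,0).round(4),np.linalg.norm(a[0]-a[1]))
a=at_z(s,(260+180/8,190+240/8),z); d=ray(s,(282,220))[:2];d/=np.linalg.norm(d);print("cap front->centre",(a[:2]+d*.03).round(4)); a=at_z(s,(260+225/8,190+535/8),.044);print("collar front->centre",(a[:2]+d*.034).round(4))
```

```text
[ 0.6444 -0.0295  0.1442]
K from disc [ 0.6406 -0.0268  0.064 ]
K from collar [ 0.641  -0.0266  0.044 ]
cap top [ 0.6439 -0.0285  0.1755] diam 0.058757498560626
[ 0.64197465 -0.05771697  0.17548204] [0.64202887 0.00065814 0.17548204] [ 0.64200176 -0.02852941  0.17548204] 0.05837514119214098
cap scene [ 0.649  -0.029   0.1755] 0.05215987735884873
collar scene [ 0.647 -0.024  0.044] 0.06847451195100895
cap front->centre [ 0.6482 -0.0322]
collar front->centre [ 0.6458 -0.0277]
```

```bash
python3 -m inch '[{"delta_pos":[0.2,0.2,0.5],"rotation":[0,0,0]},{"delta_pos":[0,0,0.5],"rotation":[0,0,0]},{"delta_pos":[0,0,0.5],"rotation":[0,0,0]},{"delta_pos":[0,0,0.3],"rotation":[0,0,0]},{"delta_pos":[0,0,0],"rotation":[0,0,0]},{"delta_pos":[0,0,0],"rotation":[0,0,0]}]'
python3 - <<'E'
from h import *
plan([.6428,-.0283,.137])
c=grab("scene"); crop(c,"s14",260,190,310,265,8)
c=grab("wrist"); crop(c,"w27",220,130,420,380,3)
E
```

```text
time_s: 39.8
eef_pos: [0.6419, -0.0275, 0.125]
eef_rot: [-0.0, 0.0, 1.0, -0.0]
wrist_force: [-0.5, -0.3, -1.1]
opening: 0.69
now [ 0.6419 -0.0275  0.125 ] t 39.8 F [-0.5 -0.3 -1.1] open 0.69 q [-0.23  0.43  1.51 -0.    1.2  -1.8 ]
 rot [-0.0001 -0.0003 -0.0008]  then shift cm [-0.09 -0.08 -1.2 ]
```

View pics/s14.png

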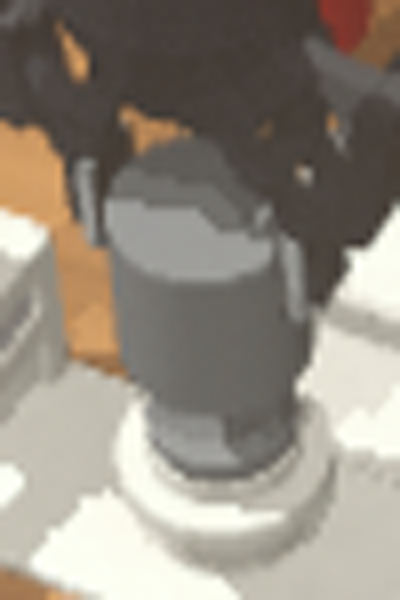

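View pics/w27.png

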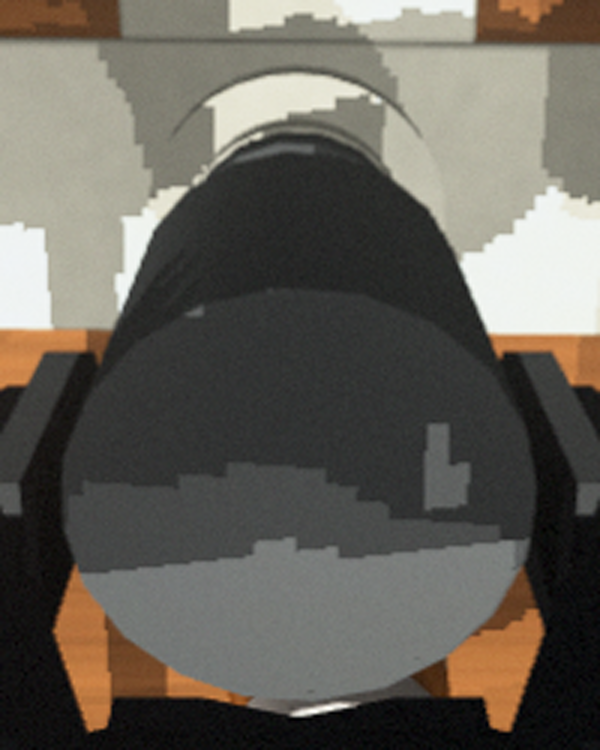

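```bash
python3 - <<'E'
from h import *
c=grab("wrist");o=get_obs();P=o["eef_pos"];print(P.round(4))
a=at_z(c,(319.5,152.5),.044);print("K from collar",(a+[.034,0,0]).round(4))
z=P[2]+.0313
m=(at_z(c,(319.7,130+289/3),z)+at_z(c,(319.7,130+702/3),z))/2; print("cap top",m.round(4))
m=at_z(c,(319,130+133/3),.064);print("disc",m+[.024,0,0])
# predicted rim far edge
E
python3 -m inch '[{"delta_pos":[0,0,0.5],"rotation":[0,0,0]},{"delta_pos":[0,0,0.5],"rotation":[0,0,0]},{"delta_pos":[0,0,0.5],"rotation":[0,0,0]},{"delta_pos":[0,0,0.3],"rotation":[0,0,0]},{"delta_pos":[0,0,0],"rotation":[0,0,0]}]'
```

```text
[ 0.6421 -0.0275  0.1255]
K from collar [ 0.6407 -0.0263  0.044 ]
cap top [ 0.6415 -0.0265  0.1568]
disc [ 0.64046531 -0.02667011  0.064     ]
time_s: 40.45
eef_pos: [0.6413, -0.0273, 0.1062]
eef_rot: [-0.001, 0.0, 1.0, 0.0]
wrist_force: [-0.0, -0.5, -0.0]
opening: 0.695
```

Aligned within 1 mm with no contact force. I'll continue down past the disc to the collar, where I expect TCP z of about 0.075.

```bash
python3 -m inch '[{"delta_pos":[0.03,0,0.5],"rotation":[0,0,0]},{"delta_pos":[0,0,0.5],"rotation":[0,0,0]},{"delta_pos":[0,0,0.5],"rotation":[0,0,0]},{"delta_pos":[0,0,0.5],"rotation":[0,0,0]},{"delta_pos":[0,0,0.5],"rotation":[0,0,0]},{"delta_pos":[0,0,0],"rotation":[0,0,0]}]'
python3 -m inch '[{"delta_pos":[0,0,0.3],"rotation":[0,0,0]},{"delta_pos":[0,0,0.2],"rotation":[0,0,0]},{"delta_pos":[0,0,0],"rotation":[0,0,0]}]'
```

```text
time_s: 41.05
eef_pos: [0.6409, -0.0273, 0.081]
eef_rot: [-0.001, 0.0, 1.0, 0.0]
wrist_force: [-0.5, 1.2, -0.8]
opening: 0.691
time_s: 41.35
eef_pos: [0.6414, -0.0274, 0.0769]
eef_rot: [-0.0, 0.0, 1.0, -0.0]
wrist_force: [0.0, -0.1, -0.9]
opening: 0.69
```

```bash
python3 -m inch '[{"delta_pos":[0,0,0.2],"rotation":[0,0,0]},{"delta_pos":[0,0,0],"rotation":[0,0,0]}]'
python3 -m inch '[{"delta_pos":[0,0,0.15],"rotation":[0,0,0]},{"delta_pos":[0,0,0],"rotation":[0,0,0]}]'
```

```text
time_s: 41.55
eef_pos: [0.6415, -0.0274, 0.075]
eef_rot: [-0.0, 0.0, 1.0, -0.0]
wrist_force: [0.1, -0.8, -0.7]
opening: 0.689
time_s: 41.75
eef_pos: [0.6418, -0.0275, 0.0748]
eef_rot: [0.0, 0.0, 1.0, -0.0]
wrist_force: [-4.4, -0.2, 6.3]
opening: 0.693
```

```bash
python3 -m inch '[{"delta_pos":[0,0,-0.05],"rotation":[0,0,0]},{"delta_pos":[0,0,0],"rotation":[0,0,0]},{"delta_pos":[0,0,0],"rotation":[0,0,0]},{"delta_pos":[0,0,0],"rotation":[0,0,0]},{"delta_pos":[0,0,-2],"rotation":[0,0,0]},{"delta_pos":[0,0,-3],"rotation":[0,0,0]},{"delta_pos":[0,0,-4],"rotation":[0,0,0]},{"delta_pos":[0,0,-3],"rotation":[0,0,0]},{"delta_pos":[0,0,-2],"rotation":[0,0,0]}]' 8.5
python3 - <<'E'
from h import *
plan([.4353,-.2257,.2],0)
c=grab("scene"); crop(c,"s15",200,140,400,290,4)
c=grab("top"); crop(c,"t5",190,90,430,290,3)
E
```

```text
time_s: 42.65
eef_pos: [0.6426, -0.0276, 0.2173]
eef_rot: [0.002, 0.0, 1.0, -0.0]
wrist_force: [0.3, 0.7, -0.0]
opening: 0.992
now [ 0.6426 -0.0276  0.2173] t 42.65 F [ 0.3  0.7 -0. ] open 0.992 q [-0.23  0.34  1.44 -0.    1.36 -1.8 ]
 rot [0.002  0.0036 1.5701]  then shift cm [-19.81 -20.73   1.73]
```

View pics/s15.png

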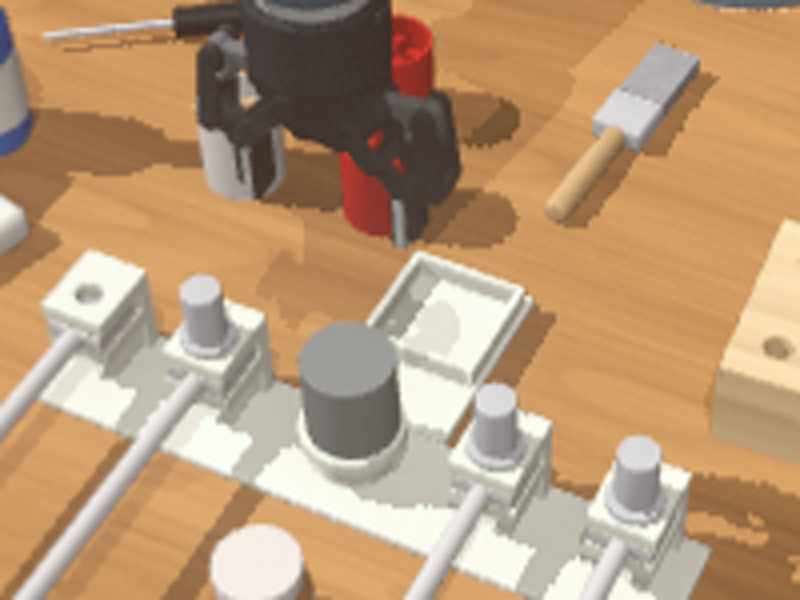

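View pics/t5.png

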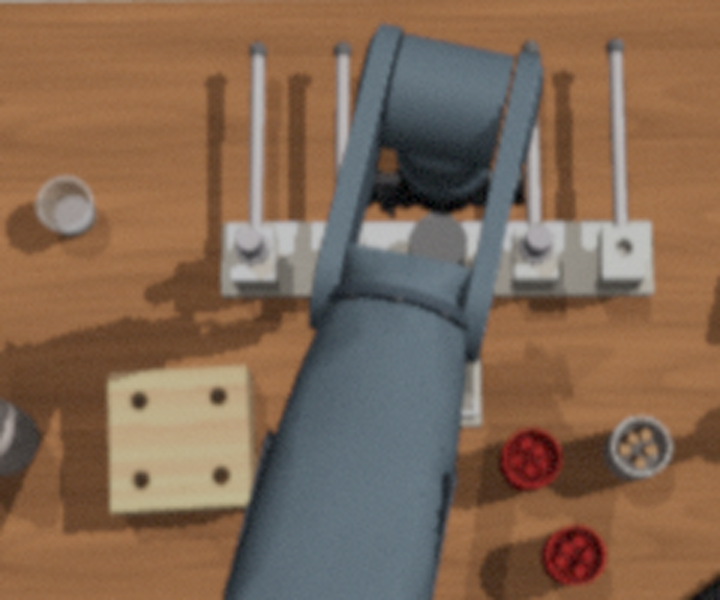

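```bash
python3 -m inch '[{"delta_pos":[2.03,-2,0],"rotation":[0.002,0.003,0]},{"delta_pos":[2.03,-2,0],"rotation":[0,0,0]},{"delta_pos":[2.03,-2,0],"rotation":[0,0,0]},{"delta_pos":[2.03,-2,0],"rotation":[0,0,0]},{"delta_pos":[2.03,-2,0],"rotation":[0,0,0]},{"delta_pos":[2.03,-2,0],"rotation":[0,0,0]},{"delta_pos":[2.03,-2,0],"rotation":[0,0,0]},{"delta_pos":[2.03,-2,0],"rotation":[0,0,0]},{"delta_pos":[2.03,-2,0],"rotation":[0,0,0]},{"delta_pos":[2.03,-2,0],"rotation":[0,0,0]}]'
python3 -m inch '[{"delta_pos":[0,0,1],"rotation":[0,0,0]},{"delta_pos":[0,0,1],"rotation":[0,0,0]},{"delta_pos":[0,0,0],"rotation":[0,0,0]},{"delta_pos":[0,0,0],"rotation":[0,0,0]}]'
python3 - <<'E'
from h import *
plan([.438,-.2257,.2])
c=grab("wrist"); crop(c,"w28",0,0,640,400,1)
E
```

```text
time_s: 43.75
eef_pos: [0.437, -0.2274, 0.2137]
eef_rot: [-0.002, 0.0, 1.0, -0.0]
wrist_force: [0.9, -0.6, -1.5]
opening: 0.997
time_s: 44.15
eef_pos: [0.4385, -0.2263, 0.1942]
eef_rot: [-0.002, -0.0, 1.0, -0.0]
wrist_force: [0.8, 0.1, -0.3]
opening: 0.993
now [ 0.4385 -0.2263  0.1942] t 44.15 F [ 0.8  0.1 -0.3] open 0.993 q [-0.72  0.04  1.84 -0.    1.26 -2.29]
 rot [-0.0007 -0.0043  0.0004]  then shift cm [ 0.05  0.06 -0.58]
```

View pics/w28.png

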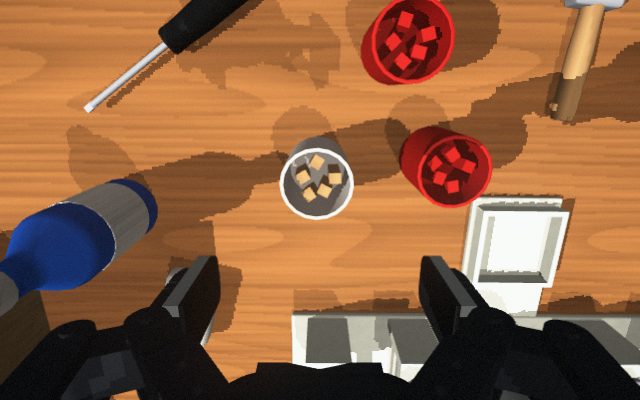

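Run:
```python
from h import *
c=grab("wrist"); p=at_z(c,(316.5,184),.07);r=at_z(c,(446,170),.07); print(p.round(4),r.round(4)); plan([p[0],p[1],.11])
A=np.array([at_z(c,u,.024) for u in [(477,199),(569,208),(552,287),(465,278)]]);print("seat walls",A.round(4),A.mean(0).round(4))
```

```text
[ 0.4361 -0.2279  0.07  ] [ 0.4246 -0.1253  0.07  ]
now [ 0.4389 -0.2267  0.1951] t 44.25 F [0.1 0.5 0.9] open 0.998 q [-0.72  0.04  1.84 -0.    1.26 -2.29]
 rot [-0.002  -0.003   0.0005]  then shift cm [ 0.28 -0.12  8.51]
seat walls [[ 0.4633 -0.0754  0.024 ]
 [ 0.4724  0.0149  0.024 ]
 [ 0.559   0.0157  0.024 ]
 [ 0.5483 -0.0762  0.024 ]] [ 0.5108 -0.0303  0.024 ]
```

```bash
python3 -m inch '[{"delta_pos":[0.2,-0.12,3],"rotation":[-0.001,-0.003,0]},{"delta_pos":[0,0,3],"rotation":[0,0,0]},{"delta_pos":[0,0,2.5],"rotation":[0,0,0]},{"delta_pos":[0,0,0],"rotation":[0,0,0]},{"delta_pos":[0,0,0],"rotation":[0,0,0]}]' 7.8
python3 - <<'E'
from h import *
plan([.437,-.2275,.04])
c=grab("wrist"); crop(c,"w29",0,0,640,400,1)
E
```

```text
time_s: 44.75
eef_pos: [0.4367, -0.2285, 0.1106]
eef_rot: [-0.0, 0.0, 1.0, -0.001]
wrist_force: [0.6, -0.9, 1.1]
opening: 0.917
now [ 0.4367 -0.2285  0.1106] t 44.75 F [ 0.6 -0.9  1.1] open 0.917 q [-0.72  0.15  1.91 -0.    1.08 -2.29]
 rot [-0.001  -0.0002 -0.0001]  then shift cm [-0.03  0.1   7.06]
```

View pics/w29.png

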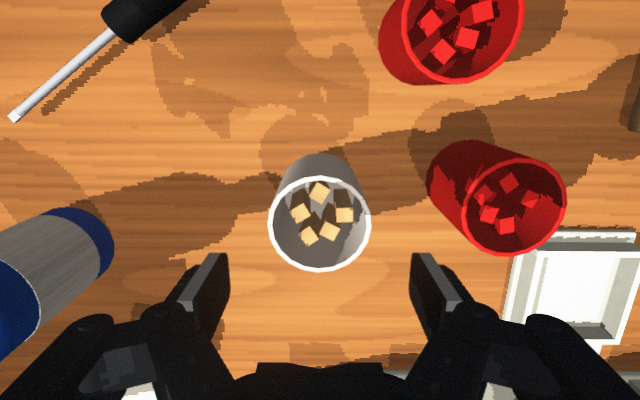

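```bash
python3 - <<'E'
from h import *
c=grab("wrist"); p=at_z(c,(320,223),.07); print(p.round(4)); plan([p[0],p[1],.038])
E
python3 -m inch '[{"delta_pos":[0,0.05,2.5],"rotation":[0,0,0]},{"delta_pos":[0,0,2.5],"rotation":[0,0,0]},{"delta_pos":[0,0,2.2],"rotation":[0,0,0]},{"delta_pos":[0,0,0],"rotation":[0,0,0]},{"delta_pos":[0,0,0],"rotation":[0,0,0]}]'
python3 -m inch '[{"delta_pos":[0,0,0],"rotation":[0,0,0]},{"delta_pos":[0,0,0],"rotation":[0,0,0]},{"delta_pos":[0,0,0],"rotation":[0,0,0]},{"delta_pos":[0,0,0],"rotation":[0,0,0]},{"delta_pos":[0,0,0],"rotation":[0,0,0]}]' 4.5
python3 - <<'E'
from h import *
plan([.437,-.2275,.04])
c=grab("wrist"); crop(c,"w30",0,0,640,400,1)
E
```

```text
[ 0.4353 -0.2278  0.07  ]
now [ 0.4374 -0.2293  0.1119] t 44.85 F [-0.1 -0.8  0. ] open 0.908 q [-0.72  0.15  1.91 -0.    1.08 -2.29]
 rot [-0.0031  0.0021 -0.0003]  then shift cm [0.22 0.16 7.39]
time_s: 45.35
eef_pos: [0.437, -0.2288, 0.0394]
eef_rot: [0.001, 0.0, 1.0, -0.001]
wrist_force: [0.8, -1.4, 0.8]
opening: 0.913
time_s: 45.85
eef_pos: [0.4377, -0.2294, 0.0403]
eef_rot: [0.001, 0.0, 1.0, -0.002]
wrist_force: [0.3, -0.0, 4.9]
opening: 0.675
now [ 0.4377 -0.2294  0.0403] t 45.85 F [ 0.3 -0.   4.9] open 0.675 q [-0.72  0.27  1.94 -0.    0.92 -2.29]
 rot [-0.0036  0.0029 -0.0008]  then shift cm [0.07 0.19 0.03]
```

View pics/w30.png

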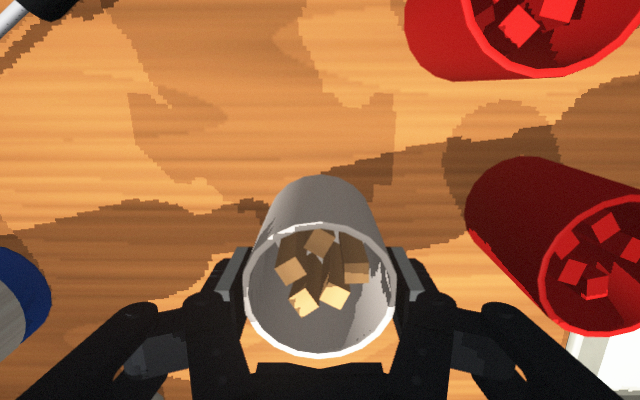

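```bash
python3 -m inch '[{"delta_pos":[0,0,-1],"rotation":[-0.002,0.002,0]},{"delta_pos":[0,0,-3],"rotation":[0,0,0]},{"delta_pos":[0,0,-4],"rotation":[0,0,0]},{"delta_pos":[0,0,-4],"rotation":[0,0,0]},{"delta_pos":[-1,1,-2],"rotation":[0,0,0]},{"delta_pos":[-1.2,2.3,0],"rotation":[0,0,0]},{"delta_pos":[-1.2,2.5,0],"rotation":[0,0,0]},{"delta_pos":[-1.2,2.5,0],"rotation":[0,0,0]},{"delta_pos":[-1.2,2.5,0],"rotation":[0,0,0]},{"delta_pos":[-1.2,2.5,0],"rotation":[0,0,0]}]'
python3 -m inch '[{"delta_pos":[-0.5,2.5,0],"rotation":[0,0,0]},{"delta_pos":[-0.5,2.5,0],"rotation":[0,0,0]},{"delta_pos":[0,1.8,0],"rotation":[0,0,0]},{"delta_pos":[0,0,0],"rotation":[0,0,0]},{"delta_pos":[0,0,0],"rotation":[0,0,0]}]'
python3 - <<'E'
from h import *
plan([.52,-.028,.17])
c=grab("wrist"); crop(c,"w31",0,0,640,400,1)
c=grab("scene"); crop(c,"s16",200,100,400,290,4)
E
```

```text
time_s: 46.9
eef_pos: [0.5069, -0.0942, 0.1791]
eef_rot: [-0.001, 0.0, 1.0, 0.0]
wrist_force: [0.2, 0.5, -2.7]
opening: 0.673
time_s: 47.4
eef_pos: [0.5167, -0.0273, 0.1788]
eef_rot: [-0.001, -0.0, 1.0, 0.0]
wrist_force: [-0.2, -0.4, -2.1]
opening: 0.675
now [ 0.5167 -0.0273  0.1788] t 47.4 F [-0.2 -0.4 -2.1] open 0.675 q [-0.28  0.11  1.8  -0.    1.23 -1.85]
 rot [ 0.0003 -0.0016  0.0004]  then shift cm [-0.33 -0.07  0.88]
```

View pics/w31.png

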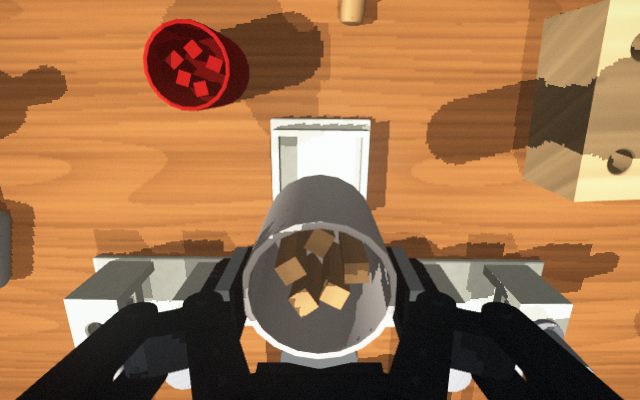

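View pics/s16.png

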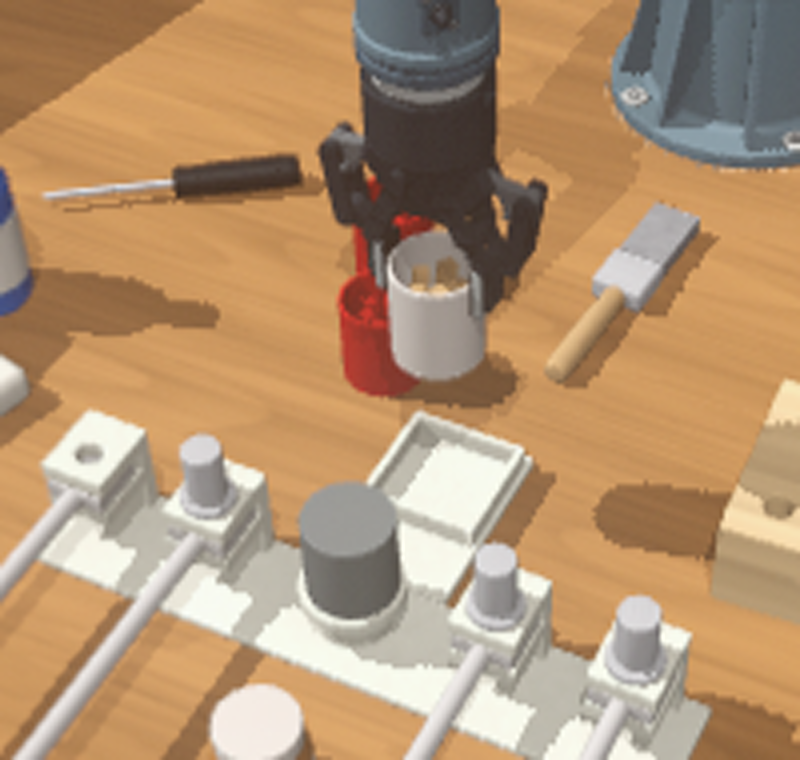

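Run:
```python
from h import *
c=grab("wrist"); crop(c,"w32",255,105,385,205,6)
c=grab("top"); crop(c,"t6",310,180,370,250,8)
```

```text
(no output)
```

View pics/w32.png

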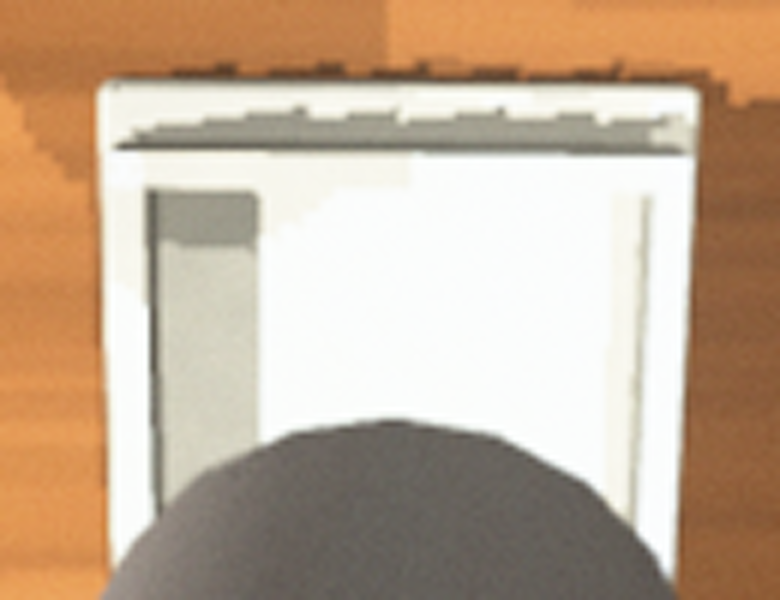

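Run:
```python
import cv2
im=cv2.imread("pics/top0.png")[185:245,305:365]
cv2.imwrite("pics/t7.png",cv2.resize(im,None,fx=9,fy=9,interpolation=cv2.INTER_CUBIC))
```

```text
(no output)
```

View pics/t7.png

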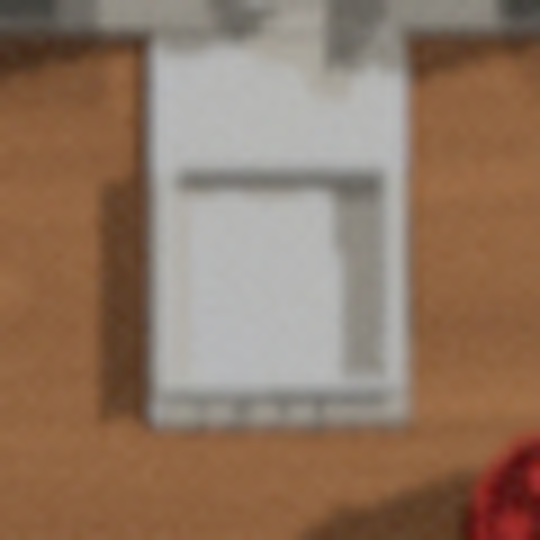

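Run:
```python
from h import *
t=grab("top");print("seat top",at_z(t,(336.1,216.1),.024).round(4))
c=grab("wrist");P=get_obs()["eef_pos"];print(P.round(4))
a=[at_z(c,(255+u/6,105+v/6),.024) for u,v in [(147,189),(652,192)]];print(np.round(a,4),np.linalg.norm(a[0]-a[1]),"seat wrist",(np.mean(a,0)+[.0365,0,0]).round(4))
z=P[2]+.0297
m=(at_z(c,(320,222),z)+at_z(c,(320,357),z))/2;print("tub rim",m.round(4))
```

```text
seat top [ 0.5146 -0.0268  0.024 ]
[ 0.5167 -0.0281  0.1782]
[[ 0.4802 -0.0608  0.024 ]
 [ 0.4808  0.0111  0.024 ]] 0.07189561617323235 seat wrist [ 0.517  -0.0249  0.024 ]
tub rim [ 0.5147 -0.027   0.2079]
```

```bash
python3 -m inch '[{"delta_pos":[-0.3,0.12,2],"rotation":[0,-0.001,0]},{"delta_pos":[0,0,3],"rotation":[0,0,0]},{"delta_pos":[0,0,3],"rotation":[0,0,0]},{"delta_pos":[0,0,2],"rotation":[0,0,0]},{"delta_pos":[0,0,0],"rotation":[0,0,0]},{"delta_pos":[0,0,0],"rotation":[0,0,0]}]'
python3 - <<'E'
from h import *
plan([.5197,-.0269,.0483])
c=grab("wrist"); crop(c,"w33",0,0,640,400,1)
c=grab("scene"); crop(c,"s17",270,150,350,240,7)
E
```

```text
time_s: 48.3
eef_pos: [0.5196, -0.0264, 0.0784]
eef_rot: [-0.001, 0.001, 1.0, 0.0]
wrist_force: [-0.3, -0.2, -1.1]
opening: 0.676
now [ 0.5196 -0.0264  0.0784] t 48.3 F [-0.3 -0.2 -1.1] open 0.676 q [-0.28  0.26  1.86  0.    1.03 -1.85]
 rot [ 0.001  -0.0015 -0.0013]  then shift cm [-0.01 -0.05  3.01]
```

View pics/s17.png

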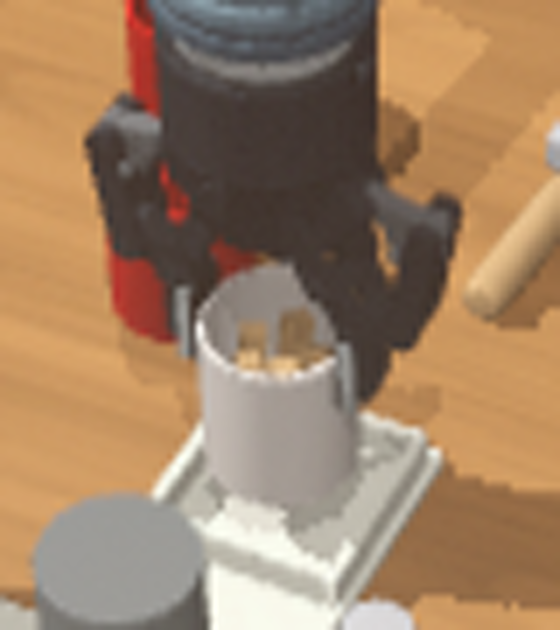

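View pics/w33.png

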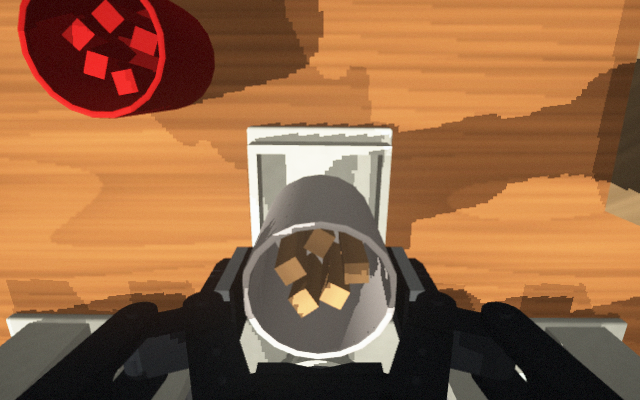

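Centred between the walls. Lower to the floor.

```bash
python3 -m inch '[{"delta_pos":[0,0,1],"rotation":[0,0,0]},{"delta_pos":[0,0,1],"rotation":[0,0,0]},{"delta_pos":[0,0,0.6],"rotation":[0,0,0]},{"delta_pos":[0,0,0],"rotation":[0,0,0]}]'
python3 -m inch '[{"delta_pos":[0,0,0.25],"rotation":[0,0,0]},{"delta_pos":[0,0,0],"rotation":[0,0,0]}]'
python3 -m inch '[{"delta_pos":[0,0,0.2],"rotation":[0,0,0]},{"delta_pos":[0,0,0],"rotation":[0,0,0]}]'
```

```text
time_s: 48.8
eef_pos: [0.5184, -0.0257, 0.0507]
eef_rot: [-0.002, 0.0, 1.0, 0.001]
wrist_force: [-0.6, -0.1, -2.0]
opening: 0.675
time_s: 49.0
eef_pos: [0.5195, -0.026, 0.0495]
eef_rot: [-0.001, 0.0, 1.0, 0.0]
wrist_force: [0.7, -0.2, -0.9]
opening: 0.669
time_s: 49.2
eef_pos: [0.5201, -0.0262, 0.0484]
eef_rot: [-0.0, 0.0, 1.0, 0.0]
wrist_force: [-1.6, 1.7, 3.6]
opening: 0.673
```

```bash
python3 -m inch '[{"delta_pos":[0,0,0],"rotation":[0,0,0]},{"delta_pos":[0,0,0],"rotation":[0,0,0]},{"delta_pos":[0,0,0],"rotation":[0,0,0]},{"delta_pos":[0,0,0],"rotation":[0,0,0]},{"delta_pos":[0,0,-2],"rotation":[0,0,0]},{"delta_pos":[0,0,-3],"rotation":[0,0,0]},{"delta_pos":[0,0,-4],"rotation":[0,0,0]},{"delta_pos":[0,0,-4],"rotation":[0,0,0]},{"delta_pos":[0,0,-4],"rotation":[0,0,0]},{"delta_pos":[0,0,-3],"rotation":[0,0,0]}]' 8.4
python3 -m inch '[{"delta_pos":[1,3,0],"rotation":[0,0,0]},{"delta_pos":[1,3,0],"rotation":[0,0,0]},{"delta_pos":[1,3,0],"rotation":[0,0,0]},{"delta_pos":[1,3,0],"rotation":[0,0,0]},{"delta_pos":[1,3,0],"rotation":[0,0,0]},{"delta_pos":[1,3,0],"rotation":[0,0,0]},{"delta_pos":[1,3,0],"rotation":[0,0,0]},{"delta_pos":[1,3,0],"rotation":[0,0,0]},{"delta_pos":[1,3,0],"rotation":[0,0,0]},{"delta_pos":[1,3,0],"rotation":[0,0,0]}]'
python3 -m inch '[{"delta_pos":[2,3,0],"rotation":[0,0,0]},{"delta_pos":[2,3,0],"rotation":[0,0,0]},{"delta_pos":[2,3,0],"rotation":[0,0,0]},{"delta_pos":[2,2,0],"rotation":[0,0,0]},{"delta_pos":[0,0,0],"rotation":[0,0,0]},{"delta_pos":[0,0,0],"rotation":[0,0,0]}]'
python3 - <<'E'
from h import *
plan([.5,0,.3])
c=grab("top"); crop(c,"t8",190,90,430,290,3)
c=grab("scene"); crop(c,"s18",150,120,450,320,2.6)
E
```

```text
time_s: 50.2
eef_pos: [0.5203, -0.0263, 0.2505]
eef_rot: [0.001, 0.0, 1.0, 0.0]
wrist_force: [0.0, 0.0, 0.0]
opening: 0.983
time_s: 51.2
eef_pos: [0.4193, 0.275, 0.248]
eef_rot: [-0.0, 0.0, 1.0, 0.0]
wrist_force: [0.5, -0.0, 0.7]
opening: 0.983
time_s: 51.8
eef_pos: [0.3397, 0.3841, 0.2481]
eef_rot: [-0.0, -0.0, 1.0, 0.0]
wrist_force: [0.0, -0.2, 0.3]
opening: 0.987
now [0.3397 0.3841 0.2481] t 51.8 F [ 0.  -0.2  0.3] open 0.987 q [ 0.61  0.03  1.74  0.    1.37 -0.96]
 rot [ 0.0004 -0.0009  0.0009]  then shift cm [-16.03 -38.41  -5.19]
```

View pics/t8.png

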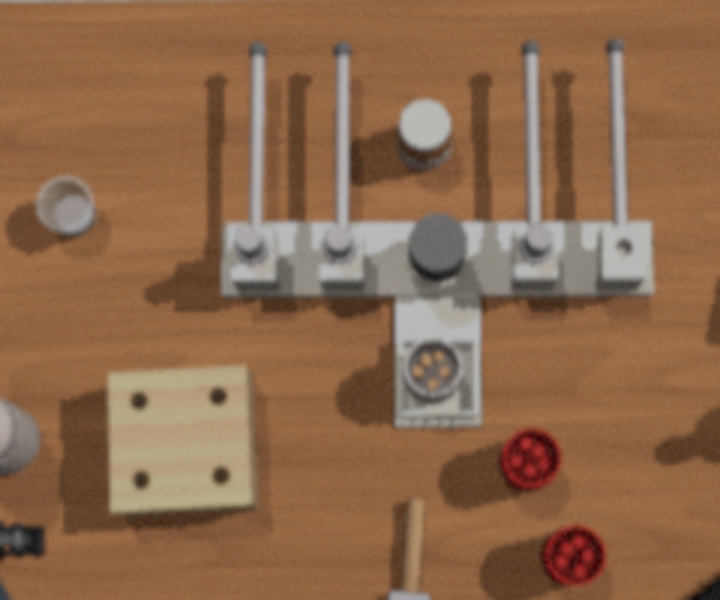

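View pics/s18.png

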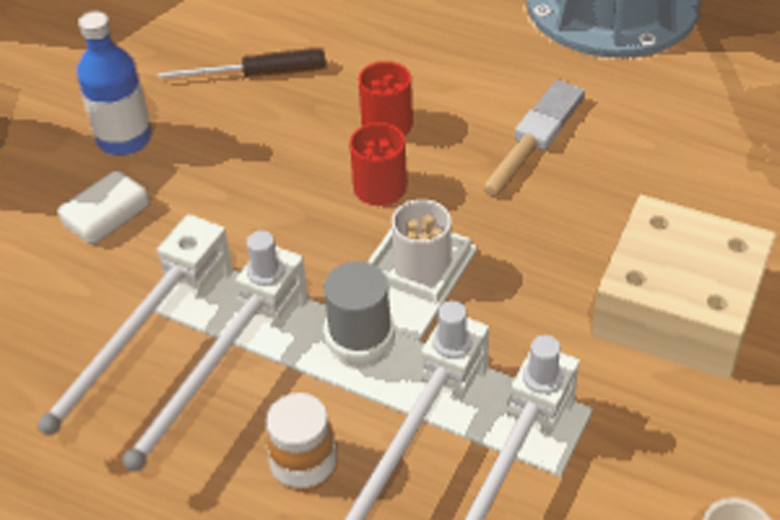

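Run:
```python
from h import *
t=grab("top")
print("tub rim",at_z(t,(190+433/3,90+369/3),.078).round(4),"seat .5146 -.0268")
print("cap",at_z(t,(190+437.5/3,90+246/3),.106).round(4),"knob collar est top-frame ~.638,-.0275")
for u in [(250,239),(339,238),(538,237)]: print("pin",at_z(t,(190+u[0]/3,90+u[1]/3),.121).round(4))
s=grab("scene")
crop(s,"s19",230,190,310,260,8)
```

```text
tub rim [ 0.5162 -0.0205  0.078 ] seat .5146 -.0268
cap [ 0.6368 -0.0267  0.106 ] knob collar est top-frame ~.638,-.0275
pin [0.6433 0.1602 0.121 ]
pin [0.6429 0.0715 0.121 ]
pin [ 0.6409 -0.1266  0.121 ]
```

View pics/s19.png

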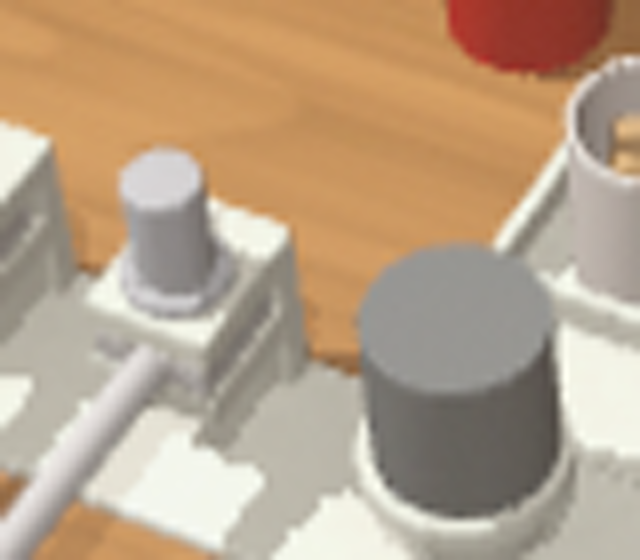

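Run:
```python
from h import *
t=grab("top"); s=grab("scene")
a=cv2.resize(t["color"][185:245,305:365,::-1],None,fx=6,fy=6,interpolation=cv2.INTER_CUBIC)
b=cv2.resize(s["color"][180:240,285:345,::-1],None,fx=6,fy=6,interpolation=cv2.INTER_CUBIC)
cv2.imwrite("pics/ts1.png",np.hstack([a,b]))
```

```text
(no output)
```

View pics/ts1.png

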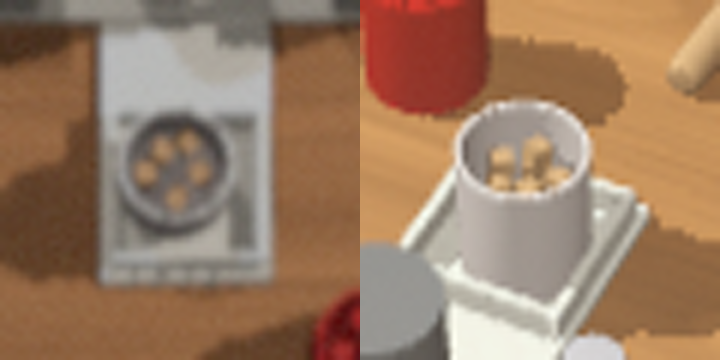

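```bash
python3 -m inch '[{"delta_pos":[-1.1,-3,0],"rotation":[0,0,0]},{"delta_pos":[-1.1,-3,0],"rotation":[0,0,0]},{"delta_pos":[-1.1,-3,0],"rotation":[0,0,0]},{"delta_pos":[-1.1,-3,0],"rotation":[0,0,0]},{"delta_pos":[-1.1,-3,0],"rotation":[0,0,0]},{"delta_pos":[-1.1,-3,0],"rotation":[0,0,0]},{"delta_pos":[-1.1,-3,0],"rotation":[0,0,0]},{"delta_pos":[-1.1,-3,0],"rotation":[0,0,0]},{"delta_pos":[-1.1,-3,0],"rotation":[0,0,0]},{"delta_pos":[-1.1,-3,0],"rotation":[0,0,0]}]'
python3 -m inch '[{"delta_pos":[-1.5,-3,0],"rotation":[0,0,0]},{"delta_pos":[-1.5,-3,0],"rotation":[0,0,0]},{"delta_pos":[-1.5,-3,0],"rotation":[0,0,0]},{"delta_pos":[-1.5,-2.1,0],"rotation":[0,0,0]},{"delta_pos":[-1,0,0],"rotation":[0,0,0]},{"delta_pos":[0,0,2.5],"rotation":[0,0,0]},{"delta_pos":[0,0,2.5],"rotation":[0,0,0]},{"delta_pos":[0,0,0],"rotation":[0,0,0]},{"delta_pos":[0,0,0],"rotation":[0,0,0]}]'
python3 - <<'E'
from h import *
plan([.52,-.0265,.2])
c=grab("wrist"); crop(c,"w34",170,60,470,310,2.6)
E
```

```text
time_s: 53.1
eef_pos: [0.4503, 0.082, 0.248]
eef_rot: [-0.0, 0.001, 1.0, 0.0]
wrist_force: [1.0, 0.1, -0.6]
opening: 0.981
time_s: 54.0
eef_pos: [0.5195, -0.0267, 0.1978]
eef_rot: [-0.001, 0.0, 1.0, 0.001]
wrist_force: [0.5, 0.9, 0.5]
opening: 0.984
now [ 0.5195 -0.0267  0.1978] t 54.0 F [0.5 0.9 0.5] open 0.984 q [-0.28  0.09  1.78  0.    1.27 -1.85]
 rot [ 0.0013 -0.002  -0.0006]  then shift cm [-0.05  0.02 -0.22]
```

View pics/w34.png

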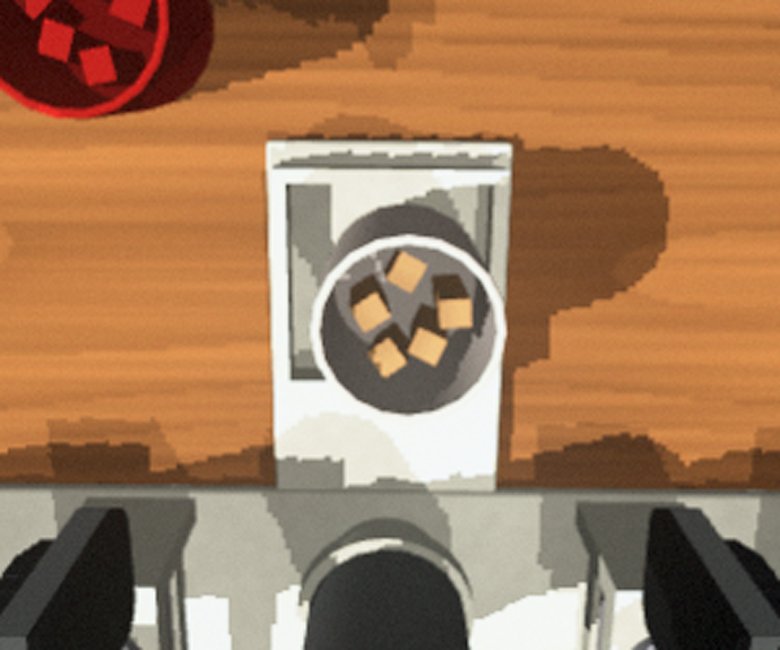

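Run:
```python
from h import *
c=grab("wrist"); f=lambda u,v,z: at_z(c,(170+u/2.6,60+v/2.6),z)
print("rim",f(409,324,.078).round(4),"width",np.linalg.norm(f(313,326,.078)-f(505,326,.078)))
print("base",(f(405,204,.008)+[.03,0,0]).round(4))
print("seat inner back corners",f(287,184,.024).round(4),f(494,184,.024).round(4))
```

```text
rim [ 0.5175 -0.0195  0.078 ] width 0.05833029362274153
base [ 0.5209 -0.0194  0.008 ]
seat inner back corners [ 0.4816 -0.061   0.024 ] [0.4817 0.0113 0.024 ]
```

```bash
python3 -m inch '[{"delta_pos":[2,0,-4],"rotation":[0,0,0]},{"delta_pos":[3,0,-3],"rotation":[0,0,0]},{"delta_pos":[3,0,0],"rotation":[0,0,0]},{"delta_pos":[3,0,0],"rotation":[0,0,0]},{"delta_pos":[0,0,0],"rotation":[0,0,0]},{"delta_pos":[0,0,0],"rotation":[0,0,0]},{"delta_pos":[0,0,0],"rotation":[0,0,0]}]'
python3 - <<'E'
from h import *
crop(grab("scene"),"s20",0,0,640,400,1.2)
E
```

```text
time_s: 54.8
eef_pos: [0.4108, -0.0273, 0.2688]
eef_rot: [0.001, 0.0, 1.0, 0.0]
wrist_force: [-0.3, -0.3, 0.4]
opening: 0.976
```

View pics/s20.png

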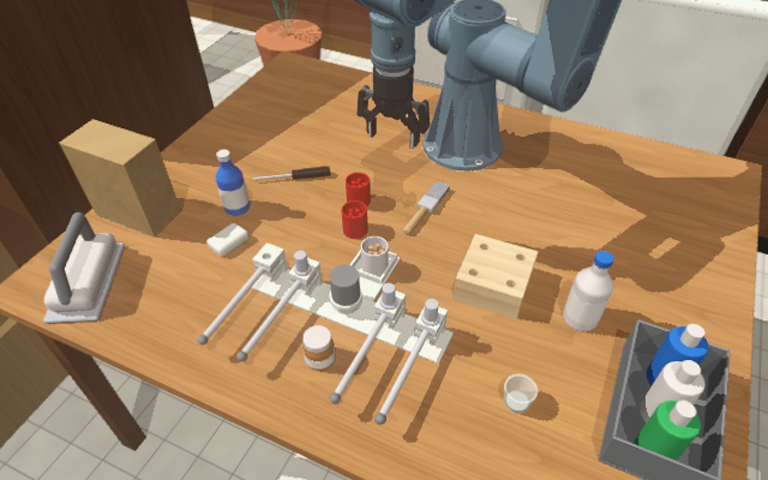

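The picture shows everything in place: the pins home in forks 2, 3 and 4, the cap on its collar, the tub in its seat and the bystanders where they were. Handing in.

```bash
python3 -c "
from bench import *
print(hand_in())"
```

```text
the job is handed in; nothing more can be done
None
```

I handed the job in at about 55 s, with everything asked for done in the order asked. No verdict comes back.

- **Pins:** There were three pins in the block. I pushed them home in forks 4, 3 and 2, in that order, with about 14–16 N each. Each stopped at or within a millimetre of the height I expected, and the pictures show every shoulder on its cheek.
- **Lock knob:** I pushed it down only after all three pins were in. Probing its top then gave 97.9 mm, against 98 mm for fully down. I turned it clockwise until the torque climbed to about 1.7 N m. After release the bar measured about 81° from where it started, against 86° for the full turn. I read this as the knob having stood about 5° round at the start: its final direction is about 86° from the airer's x axis, and the torque rise agrees.
- **Dust cap:** It came to rest at the expected collar height and looks level and centred in the pictures.
- **Peg tub:** It stands upright on the seat floor. It ended about 5 mm off centre, towards +y; I did not find out why, and left it because it is well inside the recess.
- **Other things:** The last picture shows no bystander knocked or shifted. I saw no sign of the tub being knocked aside before I picked it up.

Some camera readings disagreed by 2–5 mm between the cameras, so I relied on the contact heights and close views from the wrist camera.

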